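Change over a tube mixer

ROBOT

A 6-joint arm with a two-finger parallel gripper is mounted at the origin on the work surface. World frame = base frame: x ahead of the robot, y to its left, z up, the work surface at z = 0. Lengths are in m, angles in rad, forces in N, time in s.
With the tool pointing down it reaches from about 0.3 to 0.775 m from the base axis. Payload 14.6 kg.
Tool frame: the origin (TCP) lies at the very end of the fingers, on their centre line; the grasp point (between the pads) lies 19 mm behind it; y points along the fingers, z is the direction in which the jaws open and shut, and the axes are right-handed (so a half turn about y gives the same grasp; the last joint's range is limited). The gripper opens to 94 mm and grips with 3 to 60 N. Pads are 16 mm wide; open, the fingers measure 119 mm over their backs; the gripper's body (75 mm by 177 mm) begins 78 mm behind the grasp point.
Start: joints at [1.108, 0.3, 1.521, -0, 1.321, -0.067], TCP at [0.212, 0.507, 0.205] pointing down, gripper open.
Joint ranges: [-3.03, 3.03], [-0.79, 2.21], [0.23, 2.52], [-1.04, 4.18], [0, 3.07], [-2.55, 2.55]. Speed limits (rad/s): [2.22, 2.22, 2.57, 3.14, 3.14, 3.14].

INTERFACE

Orientations are given as [roll, pitch, yaw] about the fixed x, y, z axes, in that order (R = Rz(yaw) Ry(pitch) Rx(roll)).
In Python, from station import get_obs, camera, job gives the robot as it stands.
- The arm moves only by the tool step_arm, never from a script. Its argument "targets" is a list of rows, each a list of 6 numbers: the shift along the tool's x, y, z in mm, then the turn, a rotation vector about the tool's x, y, z in degrees. In form: [[dx, dy, dz, rx, ry, rz], ...]. A call has 1 to 12 rows; each row shifts and turns the commanded pose from where the row before left it, along the tool's axes as they then stand; what a row does not reach is not made up. A row lasts 1/8 s, in which the tool goes at most 62.5 mm and 10.7 degrees, less where a joint would pass 70% of its speed; a pose out of reach is approached as far as the arm can. A call is refused whole if a number of a shift passes 62.5 or a number of a turn 10.7, either way. A call with a gripper value outside its range is refused whole. "gripper" is the opening, from -1 (shut) to 1 (fully open), set as the call begins (left out, the last holds). The fingers move at their own pace and stop on an object; "squeeze" is the grip in N (left out, the last holds). Time passes only in rows, so rows that do not move let the fingers close. It gives the time, the measured TCP pose, the force and the opening at its end, in the units of the state.
- get_obs(): the state, without advancing time (a new reading comes with each control period).
- camera(name): name is "scene" or "side" or "wrist"; returns a dict with "pixels" (420x560x3 uint8, red, green, blue), "intrinsics" (3x3 intrinsics, pixels), "k1" (the pictures are not rectified: a ray, as slopes to the right and down, at radius r is drawn at 1 + k1 r^2 times it, then the intrinsics apply), "R" (3x3) and "t" (3): a world point X has camera coordinates R X + t; the wrist camera has in their place "tool_from_camera" (4x4, takes a point from camera to tool coordinates, whose origin is the TCP and whose axes are the tool frame's). Camera axes: x right, y down, z forward; pixel columns grow to the right and rows downward; lengths in m; the calibration is good to about 2 mm. A picture is of the moment at which its call begins: read the wrist's pose just before it. There is no depth.
- job.hand_in(): hands the job in, once; it reports no verdict.
The state is a dict: "time_s": time; "qpos": joint angles; "joint_vel": joint speeds; "tau": joint torques, N m; "ee_pos": TCP position; "eef_rot": TCP orientation; "force": force on the tool from outside, world axes, zero at the start; "moment": the same for the moment, N m; "grip_width": finger opening in m.
Only numpy, scipy, OpenCV 4.12 (cv2) and the standard library are available. Lean on these libraries where they do the work, as an engineer would, in place of code of your own. Each camera call takes 0.05 s, during which the arm holds its last target.

TASK

Change over the tube mixer: take the finished tube with the black cap out of its clips and lay it flat in the middle of the steel tray, with its length along the tray, and press every other tube lying on the bench fully home into the spring clips of its own colour, centred in them. When all of them are in place, press the orange start button all the way down and let go. Leave the amber bottle, the tip box and the drinking bottle where they are.

Things in the scene. Friction and masses are not known exactly. Their poses are not given: they have to be found in the camera images.
- tube_red: loose tube lying on the bench (absent in some runs), 122 mm long, 35-70 g: pale round barrel, diameter 26, with red hexagonal cap (16 long) and red hexagonal foot (12 long), both 32 mm across flats, 37 across corners, so it does not roll. Origin on its axis, 16 mm above what it lies on, midway along the 92 mm of bare barrel between cap and foot; x axis along the tube to the cap
- tube_blue: loose tube lying on the bench (absent in some runs), 122 mm long, 35-70 g: pale round barrel, diameter 26, with blue hexagonal cap (16 long) and blue hexagonal foot (12 long), both 32 mm across flats, 37 across corners, so it does not roll. Origin on its axis, 16 mm above what it lies on, midway along the 92 mm of bare barrel between cap and foot; x axis along the tube to the cap
- tube_yellow: loose tube lying on the bench (absent in some runs), 122 mm long, 35-70 g: pale round barrel, diameter 26, with yellow hexagonal cap (16 long) and yellow hexagonal foot (12 long), both 32 mm across flats, 37 across corners, so it does not roll. Origin on its axis, 16 mm above what it lies on, midway along the 92 mm of bare barrel between cap and foot; x axis along the tube to the cap
- tube_green: loose tube lying on the bench (absent in some runs), 122 mm long, 35-70 g: pale round barrel, diameter 26, with green hexagonal cap (16 long) and green hexagonal foot (12 long), both 32 mm across flats, 37 across corners, so it does not roll. Origin on its axis, 16 mm above what it lies on, midway along the 92 mm of bare barrel between cap and foot; x axis along the tube to the cap
- tube_done: the finished tube, black cap and foot, otherwise the same as tube_red; always present, at the start snapped into one of the mixer's four clip stations (of any colour), its origin at that station's seat point
- clip_red_seat (a point): where the tube's origin sits when home in the red clip station (red base plate 56 x 80 x 6 mm, four red spring fingers, two on each side of the tube). Tube lies level along this point's y, either way round; x across, z up. Point is 87 mm above the bench, 26 above the base plate, 13 above the seats under the tube. Fixed to the mixer; places change from run to run
- clip_red: the red clip station; origin under its centre, 55 mm above the bench; tube axis along y, z up. Fingers are 12 mm wide, centred 27 mm each way from the middle along y (42 mm free between them to grip the tube's middle), tips 17 mm above the seat point. Lips leave a 17 mm gap; a tube pressed straight down snaps in at about 9 N, pulling it out takes about 9 N. Play along y about 13 mm
- clip_blue_seat (a point): where the tube's origin sits when home in the blue clip station (blue base plate 56 x 80 x 6 mm, four blue spring fingers, two on each side of the tube). Tube lies level along this point's y, either way round; x across, z up. Point is 87 mm above the bench, 26 above the base plate, 13 above the seats under the tube. Fixed to the mixer; places change from run to run
- clip_blue: the blue clip station itself, the same as clip_red; origin under its centre, 55 mm above the bench; tube axis along y, z up
- clip_yellow_seat (a point): where the tube's origin sits when home in the yellow clip station (yellow base plate 56 x 80 x 6 mm, four yellow spring fingers, two on each side of the tube). Tube lies level along this point's y, either way round; x across, z up. Point is 87 mm above the bench, 26 above the base plate, 13 above the seats under the tube. Fixed to the mixer; places change from run to run
- clip_yellow: the yellow clip station itself, the same as clip_red; origin under its centre, 55 mm above the bench; tube axis along y, z up
- clip_green_seat (a point): where the tube's origin sits when home in the green clip station (green base plate 56 x 80 x 6 mm, four green spring fingers, two on each side of the tube). Tube lies level along this point's y, either way round; x across, z up. Point is 87 mm above the bench, 26 above the base plate, 13 above the seats under the tube. Fixed to the mixer; places change from run to run
- clip_green: the green clip station itself, the same as clip_red; origin under its centre, 55 mm above the bench; tube axis along y, z up
- mixer: white tube mixer, fixed, 260 (x) x 310 (y) x 55 mm high; origin under its centre, front faces -x. Clip stations stand on its top at x = -22 and 63 mm, y = -72 and 72 mm, tubes lying along its y; grey control strip with the start button along the front edge of its top
- start_top (a point): centre of the top face of the orange round start button (32 mm in diameter) on the mixer's control strip, 73 mm above the bench when up; pressed straight down
- start (a joint): travel of the start button in m: 0 is up, 0.006 fully down (about 5 N); it springs back
- tray_in (a point): centre of the inner floor, 4 mm above the bench, of the steel tray for finished tubes: fixed open tray, inside 172 (its x) x 112 mm (its y), walls 4 mm thick, rim 22 mm above the bench
- reagent: amber bottle with white cap, 52 mm in diameter, 100 mm tall, standing; bystander. Origin under its centre
- tip_box: white box of yellow pipette tips, 85 x 120 x 61 mm; bystander. Origin under its centre
- flask: dark pink drinking bottle with black cap, 68 mm in diameter, 190 mm tall; bystander. Origin under its centre
Not all that is in view belongs to the job. Of the things shaped like the part that bears tray_in, the bare steel one is meant.

How it is judged:
By the outcome, as a careful person would: the job done as asked, in the order asked, and still so for the second after the job is handed in, with the robot touching nothing.
Of tube_red, tube_blue, tube_yellow, tube_green only 3 to 4 are there at a start; the rules pass over those that are not, and their reading is None.
At some moment in a run one of tube_red, tube_blue, tube_yellow, tube_green may be knocked a few centimetres aside while the robot is not near it.
Once in a run the grip may slacken for a moment while it holds something.
It also fails if it takes over 210 s, if anything falls off the work surface, if the arm or the gripper's body presses on something with over 40 N, if the wrist force passes 120 N, or if a joint passes its speed limit or range.

## Working session

There is one attempt and no reset: what is moved stays moved. The work goes in short steps, Python scripts to look and compute and a tool call to move; the robot and the scene stay as the last step left them, time stands still between calls to the robot, and variables do not carry over. Pictures are saved under pics/ and viewed, and the job is handed in when it is done.

Besides the shell and the picture viewer there is one more tool, called after "Emit:" as a command line: name --pt "numbers of a row" for each row, then --argument value for the rest. step_arm: Moves the arm, as the interface text tells. Its arguments: {"type":"object","properties":{"targets":{"type":"array","items":{"type":"array","items":{"type":"number"}}},"gripper":{"type":"number"},"squeeze":{"type":"number"}},"required":["targets"]}

```bash
ls; mkdir -p pics; cat > h.py <<'E'
import numpy as np, cv2
from station import get_obs, camera, job
def save(c,n): cv2.imwrite('pics/'+n+'.png', cv2.cvtColor(c['pixels'],cv2.COLOR_RGB2BGR))
from scipy.spatial.transform import Rotation as Ro
def Rt(c,o=None):
    if 'R' in c: return np.array(c['R']),np.array(c['t'])
    T=np.array(c['tool_from_camera']); Rw=Ro.from_euler('xyz',o['eef_rot']).as_matrix()
    R=Rw@T[:3,:3]; p=Rw@T[:3,3]+np.array(o['ee_pos'])
    return R.T,-R.T@p
def ray(c,uv,o=None):
    K=np.array(c['intrinsics']);uv=np.atleast_2d(np.array(uv,float))
    d=np.c_[(uv[:,0]-K[0,2])/K[0,0],(uv[:,1]-K[1,2])/K[1,1]]
    s=d.copy()
    for _ in range(20): s=d/(1+c['k1']*(s**2).sum(1,keepdims=True))
    R,t=Rt(c,o)
    D=np.c_[s,np.ones(len(s))]@R   # R^T d
    return -R.T@t,D
def onz(c,uv,z,o=None):
    p,D=ray(c,uv,o); return p+D*((z-p[2])/D[:,2])[:,None]
def proj(c,X,o=None):
    R,t=Rt(c,o);P=np.atleast_2d(X)@R.T+t;s=P[:,:2]/P[:,2:];s=s*(1+c['k1']*(s**2).sum(1,keepdims=True))
    K=np.array(c['intrinsics']);return np.c_[s[:,0]*K[0,0]+K[0,2],s[:,1]*K[1,1]+K[1,2]]
E
python3 - <<'E'
from h import *
o=get_obs();print(o)
for n in ['scene','side','wrist']:
    c=camera(n);save(c,n+'0');print(n,{k:np.round(v,3).tolist() for k,v in c.items() if k!='pixels'})
E
```

```text
pics
{'time_s': 0.0, 'qpos': array([ 1.10840371e+00,  3.00437131e-01,  1.52155284e+00,  2.26142300e-05,
        1.32072829e+00, -6.66039979e-02]), 'joint_vel': array([-8.73115940e-04, -4.18700324e-04, -2.13458425e-03, -1.72757784e-03,
       -2.90046125e-04,  8.27914689e-05]), 'tau': array([-3.58776102e-03, -5.31799579e+01, -3.52743924e+01,  7.07046990e-02,
        2.43104144e-02, -7.24425627e-05]), 'ee_pos': array([0.21192869, 0.50724995, 0.20491692]), 'eef_rot': array([-1.57191798e+00,  9.67705950e-05, -3.95794287e-01]), 'force': array([-0.60391729, -0.7233507 ,  0.20377447]), 'moment': array([0.03635378, 0.01272987, 0.04232832]), 'grip_width': 0.0939188756897464}
scene {'intrinsics': [[393.477, 0.0, 275.562], [0.0, 393.477, 212.023], [0.0, 0.0, 1.0]], 'k1': -0.08, 'R': [[-0.07, 0.998, 0.004], [0.816, 0.059, -0.576], [-0.575, -0.037, -0.818]], 't': [0.086, -0.354, 1.549]}
side {'intrinsics': [[463.814, 0.0, 283.289], [0.0, 463.814, 206.474], [0.0, 0.0, 1.0]], 'k1': -0.119, 'R': [[0.884, -0.467, -0.007], [-0.295, -0.546, -0.784], [0.362, 0.695, -0.621]], 't': [-0.466, 0.193, 1.377]}
wrist {'intrinsics': [[321.778, 0.0, 279.173], [0.0, 321.778, 210.153], [0.0, 0.0, 1.0]], 'k1': -0.012, 'tool_from_camera': [[-0.0, 0.974, 0.226, -0.066], [0.001, -0.226, 0.974, -0.18], [1.0, 0.0, -0.001, -0.0], [0.0, 0.0, 0.0, 1.0]]}
```

View pics/scene0.png

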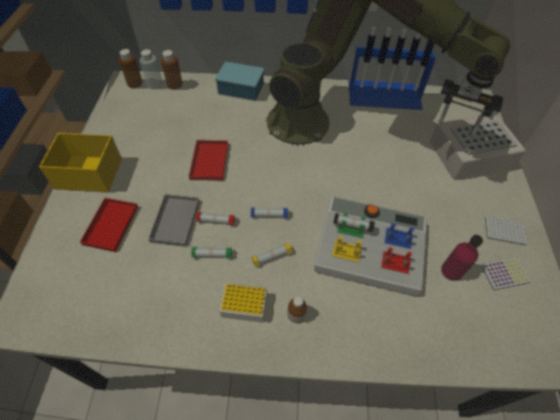

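View pics/side0.png

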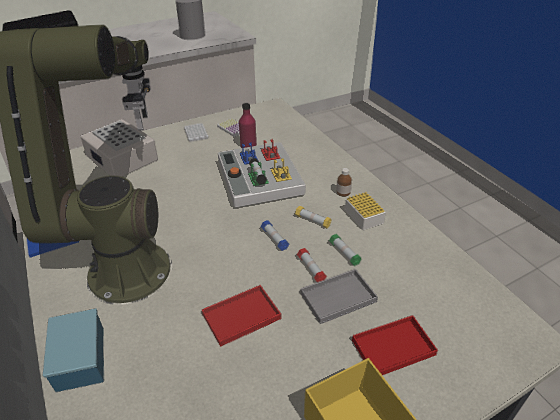

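View pics/wrist0.png

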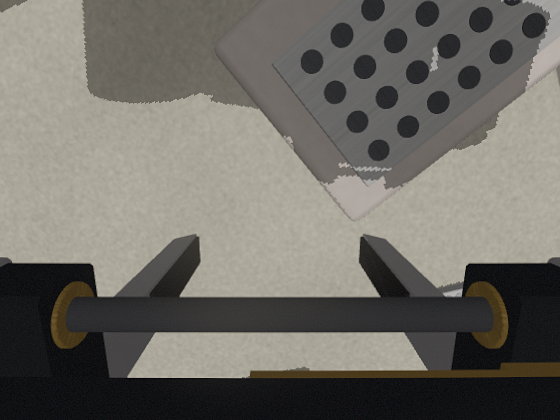

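```bash
cat >> h.py <<'E'
HS={'red':[(0,6),(174,180)],'yellow':[(22,34)],'green':[(50,80)],'blue':[(105,125)],'orange':[(8,18)]}
def blobs(c,col,smin=120,vmin=50,amin=12):
    h=cv2.cvtColor(c['pixels'],cv2.COLOR_RGB2HSV);m=np.zeros(h.shape[:2],np.uint8)
    for a,b in HS[col]: m|=cv2.inRange(h,(a,smin,vmin),(b,255,255))
    n,l,s,ce=cv2.connectedComponentsWithStats(m)
    return [(ce[i],s[i]) for i in range(1,n) if s[i,4]>=amin]
E
python3 - <<'E'
from h import *
for n in ['scene','side']:
    c=camera(n)
    for col in HS:
        for ce,s in blobs(c,col):
            print(n,col,ce.round(1),s.tolist(), onz(c,[ce],0.02)[0].round(3)[:2],onz(c,[ce],0.075)[0].round(3)[:2])
    im=c['pixels'][180:310,140:440] if n=='scene' else c['pixels'][130:330,190:400]
    cv2.imwrite(f'pics/{n}z.png',cv2.resize(cv2.cvtColor(im,cv2.COLOR_RGB2BGR),None,fx=2.6,fy=2.6,interpolation=cv2.INTER_CUBIC))
E
```

```text
scene red [209.  159.9] [190, 141, 38, 39, 1244] [ 0.242 -0.309] [ 0.291 -0.293]
scene red [109.2 224.3] [81, 198, 56, 53, 1783] [ 0.539 -0.584] [ 0.573 -0.554]
scene red [197.5 215.9] [196, 212, 4, 9, 31] [ 0.486 -0.305] [ 0.523 -0.29 ]
scene red [231.  219.5] [229, 215, 5, 10, 46] [ 0.492 -0.195] [ 0.528 -0.185]
scene red [458.8 260.4] [443, 244, 34, 35, 518] [0.591 0.514] [0.622 0.486]
scene red [395.7 261.4] [382, 248, 29, 25, 454] [0.607 0.318] [0.638 0.301]
scene yellow [ 80.6 161.8] [38, 132, 83, 60, 3838] [ 0.281 -0.778] [ 0.329 -0.737]
scene yellow [346.7 249.9] [333, 236, 28, 26, 475] [0.577 0.171] [0.609 0.161]
scene yellow [288.1 248. ] [285, 243, 7, 11, 53] [ 0.583 -0.008] [ 0.615 -0.008]
scene yellow [255.1 260.5] [252, 256, 7, 10, 47] [ 0.633 -0.104] [ 0.662 -0.099]
scene yellow [243.2 298.9] [221, 284, 44, 31, 1065] [ 0.757 -0.125] [ 0.78  -0.119]
scene green [350. 231.] [339, 227, 23, 9, 109] [0.508 0.184] [0.544 0.174]
scene green [228.4 252.4] [227, 249, 4, 8, 26] [ 0.612 -0.187] [ 0.642 -0.178]
scene blue [170.2   3.8] [160, 0, 21, 9, 176] [-0.881 -0.72 ] [-0.772 
[... 2370 characters left out ...]
ide green [356.6 259.2] [352, 255, 9, 10, 28] [ 0.618 -0.298] [ 0.582 -0.341]
side blue [479.   78.9] [370, 0, 190, 211, 27938] [2.007 0.516] [1.893 0.427]
side blue [247.3 155.7] [240, 150, 17, 14, 90] [0.569 0.387] [0.536 0.305]
side blue [264.5 223.9] [261, 221, 9, 10, 36] [ 0.447 -0.021] [ 0.42  -0.079]
side blue [ 43.6 247.1] [27, 238, 52, 19, 355] [-0.227  0.21 ] [-0.216  0.138]
side blue [282.7 244.5] [278, 240, 11, 10, 75] [ 0.454 -0.135] [ 0.426 -0.188]
side orange [234.1 170.3] [230, 167, 9, 7, 49] [0.482 0.316] [0.454 0.238]
side orange [346.  179.7] [341, 175, 10, 11, 73] [0.821 0.062] [ 0.773 -0.001]
side orange [344.4 194.4] [340, 193, 10, 3, 15] [ 0.766 -0.01 ] [ 0.721 -0.07 ]
```

View pics/scenez.png

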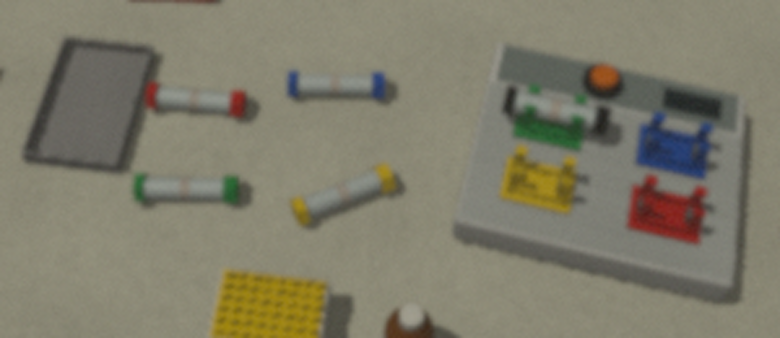

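View pics/sidez.png

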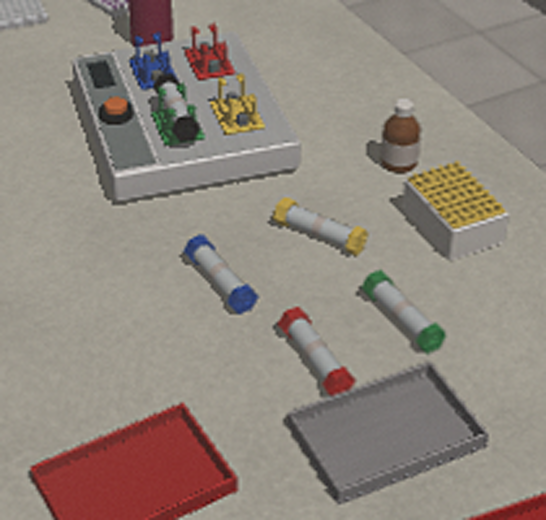

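```bash
cat >> h.py <<'E'
def plan(*wps,vmax=45,p0=None,R0=None):
    """wps: (x,y,z,yawdeg[,vmax]) ; prints rows"""
    o=get_obs();p=np.array(o['ee_pos']) if p0 is None else p0
    R=Ro.from_euler('xyz',o['eef_rot']) if R0 is None else R0
    print('now',p.round(4),np.degrees(R.as_euler('xyz')).round(1),'t',round(o['time_s'],1))
    for w in wps:
        v=w[4] if len(w)>4 else vmax
        Rt_=Ro.from_euler('xyz',[-np.pi/2,0,np.radians(w[3])])
        rv=(R.inv()*Rt_).as_rotvec(degrees=True);tgt=np.array(w[:3])
        n=int(max(1,np.ceil(np.abs(rv).max()/10),np.ceil(np.linalg.norm(tgt-p)*1000/v)))
        rows=[]
        for i in range(n):
            k=n-i
            rv=(R.inv()*Rt_).as_rotvec(degrees=True)
            d=R.inv().apply((tgt-p)/k)*1000
            row=np.r_[np.round(d,0 if k>1 else 1),np.round(rv/k,1)]
            rows.append([int(x) if x==int(x) else float(round(x,1)) for x in row])
            p=p+R.apply(row[:3]/1000);R=R*Ro.from_rotvec(row[3:],degrees=True)
        print(n,str(rows).replace(' ',''))
    return p,R
E
python3 - <<'E'
from h import *
plan((0.57,0.15,0.35,-101))
E
```

```text
now [0.212  0.5074 0.2052] [-90.    0.  -22.7] t 0.2
12 [[39,-12,-16,0,6.5,0],[41,-12,-11,0,6.5,0],[42,-12,-7,0,6.5,0],[42,-12,-2,0,6.5,0],[42,-12,3,0,6.5,0],[41,-12,7,0,6.5,0],[40,-12,12,0,6.6,0],[39,-12,17,0,6.5,0],[37,-12,21,0,6.6,0],[34,-12,25,0,6.5,0],[31,-12,28,0,6.6,0],[27.1,-12.7,32.3,0,6.5,0]]
```

Emit:
step_arm --pt "39 -12 -16 0 6.5 0" --pt "41 -12 -11 0 6.5 0" --pt "42 -12 -7 0 6.5 0" --pt "42 -12 -2 0 6.5 0" --pt "42 -12 3 0 6.5 0" --pt "41 -12 7 0 6.5 0" --pt "40 -12 12 0 6.6 0" --pt "39 -12 17 0 6.5 0" --pt "37 -12 21 0 6.6 0" --pt "34 -12 25 0 6.5 0" --pt "31 -12 28 0 6.6 0" --pt "27 -13 32 0 6.5 0"

```text
time_s: 1.75
ee_pos: [0.5705, 0.149, 0.3507]
eef_rot: [-1.571, -0.0, -1.766]
force: [-0.3, 0.7, 0.2]
grip_width: 0.0938
```

Emit:
step_arm --pt "0 0 0 0 0 0" --pt "0 0 0 0 0 0"

```text
time_s: 2.0
ee_pos: [0.5694, 0.1504, 0.35]
eef_rot: [-1.572, -0.0, -1.761]
force: [0.7, 0.1, -0.0]
grip_width: 0.0942
```

```bash
python3 - <<'E'
from h import *
o=get_obs();print(o['ee_pos'],np.degrees(o['eef_rot']),abs(o['joint_vel']).max())
c=camera('wrist');save(c,'w1')
for col in HS:
    for ce,s in blobs(c,col,smin=110,vmin=40,amin=40):
        print(col,ce.round(1),s.tolist(), onz(c,[ce],0.061,o)[0].round(3)[:2])
E
```

```text
[0.56944395 0.15035811 0.34997956] [-9.00443898e+01 -9.57083836e-03 -1.00926440e+02] 0.018308214909811993
red [302.   59.5] [282, 24, 42, 69, 2414] [0.63  0.307]
red [273.2 364.9] [263, 359, 21, 12, 198] [ 0.499 -0.155]
yellow [300.  166.9] [281, 140, 40, 56, 1918] [0.602 0.165]
yellow [305.1 268.1] [295, 259, 21, 20, 278] [0.582 0.008]
yellow [446. 290.] [436, 285, 18, 13, 156] [ 0.796 -0.072]
yellow [409.9 345.5] [407, 339, 9, 12, 50] [ 0.73  -0.162]
green [226.  155.6] [222, 140, 9, 32, 208] [0.5   0.201]
green [254.2 166.7] [245, 140, 16, 56, 625] [0.536 0.178]
green [227. 187.] [224, 173, 8, 23, 105] [0.491 0.156]
green [336.5 353.7] [327, 344, 20, 20, 296] [ 0.607 -0.154]
blue [239.3  59. ] [219, 23, 42, 69, 2382] [0.547 0.323]
blue [231.4 289.4] [221, 281, 21, 16, 232] [ 0.461 -0.006]
blue [248.4 343.8] [238, 335, 20, 15, 127] [ 0.466 -0.107]
orange [185.7 130.1] [174, 119, 25, 23, 455] [0.452 0.247]
orange [429.5 231.2] [414, 216, 37, 34, 724] [0.778 0.031]
```

View pics/w1.png

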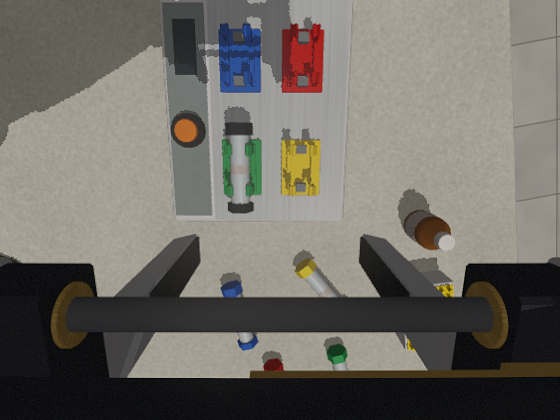

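```bash
python3 - <<'E'
from h import *
im=cv2.imread('pics/w1.png')[0:230,155:355]
cv2.imwrite('pics/w1z.png',cv2.resize(im[:115],None,fx=4,fy=4,interpolation=cv2.INTER_CUBIC))
cv2.imwrite('pics/w1y.png',cv2.resize(im[110:],None,fx=4,fy=4,interpolation=cv2.INTER_CUBIC))
E
```

```text
(no output)
```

View pics/w1z.png

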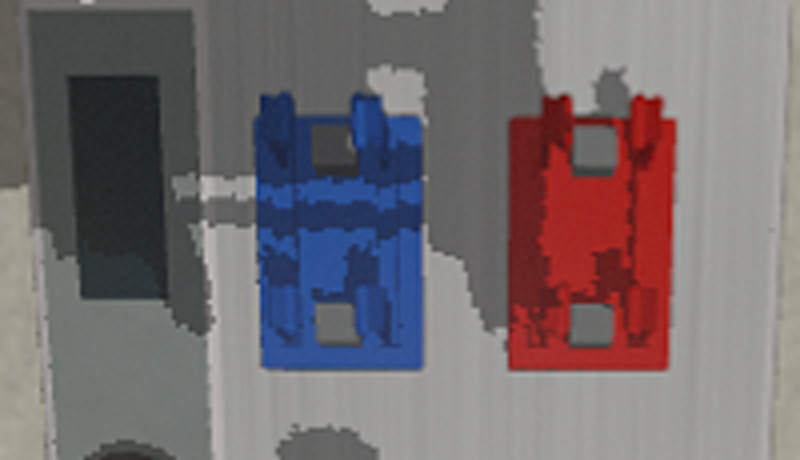

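View pics/w1y.png

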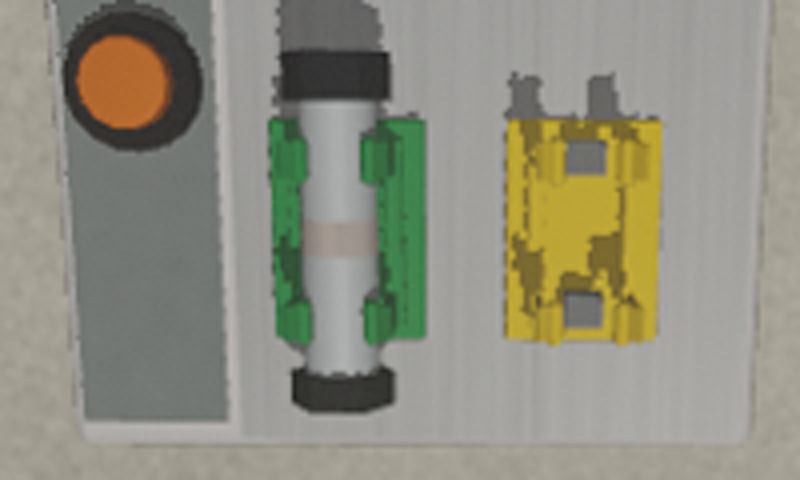

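```bash
cat > fit.py <<'E'
from h import *
o=get_obs();c=camera('wrist')
print(o['ee_pos'].round(4))
P={'blue':[(255,116),(424,116),(262,369),(424,369)],'red':[(510,117),(676,117),(509,370),(668,370)],'yellow':[(507,120),(662,120),(505,340),(657,340)],'green':[None,(427,118),(278,341),(427,340)]}
S={'green':(-.022,-.072),'blue':(-.022,.072),'yellow':(.063,-.072),'red':(.063,.072)}
A=[];B=[]
for k,v in P.items():
    off=np.array([155,0 if k in('blue','red') else 110])
    for pt,(lx,ly) in zip(v,[(-.028,.04),(.028,.04),(-.028,-.04),(.028,-.04)]):
        if pt is None: continue
        A.append((S[k][0]+lx,S[k][1]+ly)); B.append(onz(c,[np.array(pt)/4+off-0.375],0.061,o)[0][:2])
A=np.array(A);B=np.array(B)
a=A-A.mean(0);b=B-B.mean(0);U,s,V=np.linalg.svd(a.T@b);R=(U@V).T
t=B.mean(0)-R@A.mean(0);print('yaw',np.degrees(np.arctan2(R[1,0],R[0,0])),'t',t, 'scale',s.sum()/(a**2).sum())
print('res mm',((A@R.T+t-B)*1000).round(1).tolist())
for k in S: print(k,(R@S[k]+t).round(4))
print('button',onz(c,[np.array([124,82])/4+[155,110]],.073,o)[0], 'local',R.T@(onz(c,[np.array([124,82])/4+[155,110]],.073,o)[0][:2]-t))
# done tube
for pt,z in [((342,240),.1),((335,85),.1),((343,375),.1)]: 
    q=onz(c,[np.array(pt)/4+[155,110]],z,o)[0][:2];print('done',q,R.T@(q-t))
np.savez('mix.npz',R=R,t=t)
E
python3 fit.py
```

```text
[0.5692 0.1507 0.3501]
yaw -11.103126004694206 t [0.55403993 0.2465977 ] scale 0.9982749661651968
res mm [[-0.5, 0.2], [-0.6, 0.1], [0.0, -0.1], [-0.0, -0.2], [-0.2, 0.3], [0.6, -0.1], [-0.3, 0.1], [0.7, -0.3], [0.1, 0.2], [0.7, -0.1], [0.3, -0.2], [-0.0, -0.3], [-0.5, -0.2], [-0.4, 0.7], [0.2, -0.0]]
green [0.5186 0.1802]
blue [0.5463 0.3215]
yellow [0.602  0.1638]
red [0.6297 0.3051]
button [0.45496703 0.24548809 0.073     ] local [-0.09700478 -0.02016785]
done [0.52103427 0.18012149] [-0.01958618 -0.071588  ]
done [0.52961767 0.22969997] [-0.02071104 -0.02128457]
done [0.51144976 0.13506158] [-0.02031384 -0.11765022]
```

```bash
python3 - <<'E'
from h import *
plan((0.519,0.180,0.16,-101.1),(0.519,0.180,0.071,-101.1,25))
E
```

```text
now [0.5692 0.1509 0.3502] [ -90.    -0.  -100.9] t 2.1
5 [[-4,38,-11,0,0,0],[-4,38,-11,0,0.1,0],[-4,38,-11,0,0,0],[-4,38,-11,0,0.1,0],[-3.1,38.3,-10.7,0,0,0]]
4 [[0,22,0,0,0,0],[0,22,0,0,0,0],[0,22,0,0,0,0],[0,23,0,0,0,0]]
```

Emit:
step_arm --pt "-4 38 -11 0 0 0" --pt "-4 38 -11 0 0.1 0" --pt "-4 38 -11 0 0 0" --pt "-4 38 -11 0 0.1 0" --pt "-3 38 -11 0 0 0" --pt "0 0 0 0 0 0" --pt "0 0 0 0 0 0" --gripper 0.064

```text
time_s: 2.98
ee_pos: [0.5201, 0.1797, 0.1623]
eef_rot: [-1.569, 0.001, -1.765]
force: [-0.2, -0.1, 1.3]
grip_width: 0.05
```

```bash
python3 - <<'E'
from h import *
o=get_obs();print(o['ee_pos'],o['grip_width'])
c=camera('wrist');save(c,'w2')
E
```

```text
[0.52011091 0.17969927 0.16225056] 0.04996339219692692
```

View pics/w2.png

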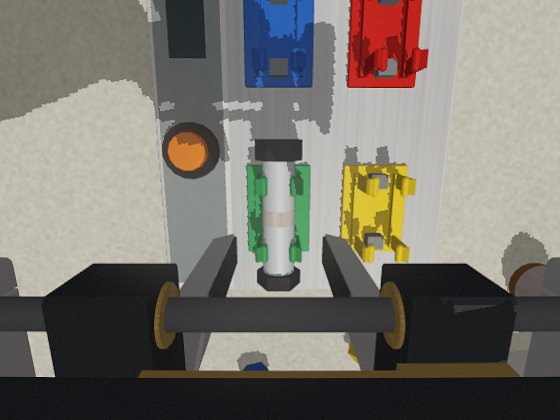

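Emit:
step_arm --pt "0 22 0 0 0 0" --pt "0 23 0 0 0 0" --pt "0 23 0 0 0 0" --pt "0 22 0 0 0 0" --pt "0 0 0 0 0 0"

```text
time_s: 3.65
ee_pos: [0.5196, 0.1792, 0.0705]
eef_rot: [-1.571, -0.0, -1.766]
force: [-0.6, 0.6, -0.3]
grip_width: 0.0498
```

Emit:
step_arm --pt "0 0 0 0 0 0" --pt "0 0 0 0 0 0" --pt "0 0 0 0 0 0" --pt "0 0 0 0 0 0" --gripper -1 --squeeze 45

```text
time_s: 4.15
ee_pos: [0.5198, 0.1794, 0.0712]
eef_rot: [-1.57, 0.001, -1.766]
force: [-0.6, -0.5, 7.0]
grip_width: 0.0254
```

```bash
python3 - <<'E'
from h import *
o=get_obs();print(o['ee_pos'],o['grip_width'])
c=camera('wrist');save(c,'w3')
E
```

```text
[0.51982834 0.17942574 0.0712252 ] 0.02539499114855688
```

View pics/w3.png

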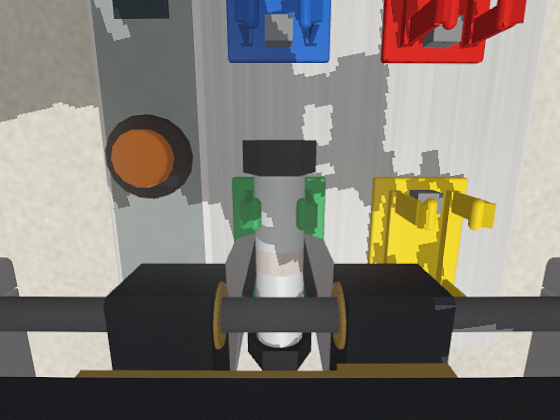

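Emit:
step_arm --pt "0 -8 0 0 0 0" --pt "0 -10 0 0 0 0" --pt "0 -15 0 0 0 0" --pt "0 -25 0 0 0 0" --pt "0 -40 0 0 0 0" --pt "0 -40 0 0 0 0" --pt "0 -40 0 0 0 0" --pt "0 0 0 0 0 0"

```text
time_s: 5.2
ee_pos: [0.5203, 0.1796, 0.2528]
eef_rot: [-1.565, 0.003, -1.766]
force: [0.3, -0.7, -0.6]
grip_width: 0.0252
```

```bash
python3 - <<'E'
from h import *
o=get_obs();print(o['ee_pos'],o['grip_width'])
c=camera('wrist');save(c,'w4')
c=camera('scene');
im=c['pixels'][185:255,140:240]
cv2.imwrite(f'pics/tray.png',cv2.resize(cv2.cvtColor(im,cv2.COLOR_RGB2BGR),None,fx=7,fy=7,interpolation=cv2.INTER_CUBIC))
plan((0.49,-0.15,0.33,-95))
E
```

```text
[0.52030234 0.17961679 0.25277475] 0.025200649044351705
now [0.5192 0.1793 0.2489] [ -90.     0.  -101.2] t 5.3
8 [[41,-10,4,0,-0.8,0],[41,-10,4,0,-0.8,0],[41,-10,3,0,-0.8,0],[41,-10,3,0,-0.8,0],[41,-10,2,0,-0.7,0],[42,-10,2,0,-0.8,0],[41,-11,1,0,-0.7,0],[41.9,-10.2,0.3,0,-0.8,0]]
```

View pics/w4.png

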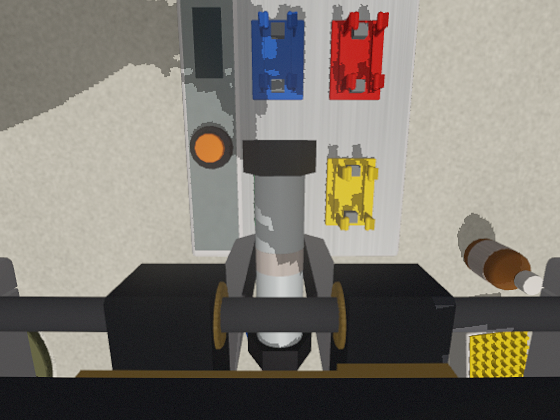

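View pics/tray.png

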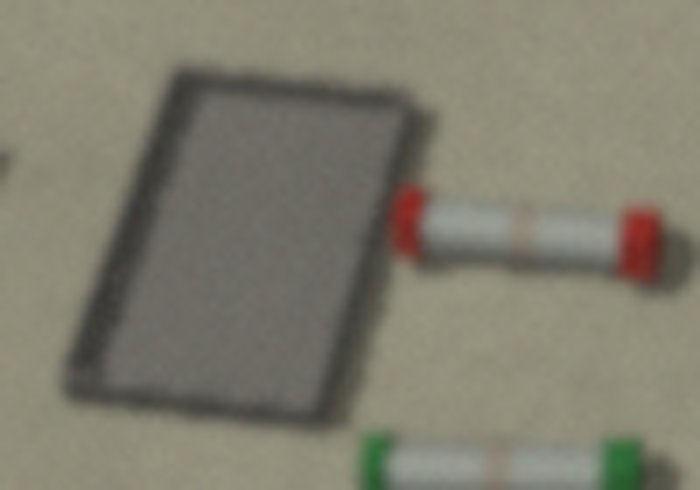

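```bash
python3 - <<'E'
from h import *
c=camera('scene')
Q=np.array([(180,68),(412,95),(335,425),(68,398)])/7+[140,185]
X=onz(c,Q,0.022)[:,:2];print(X.round(4))
print('side lens',np.linalg.norm(np.roll(X,-1,0)-X,axis=1),'c',X.mean(0))
u=(X[3]-X[0])+(X[2]-X[1]);print('long axis angle',np.degrees(np.arctan2(u[1],u[0])))
w=(X[1]-X[0])+(X[2]-X[3]);print('short',np.degrees(np.arctan2(w[1],w[0])))
for col in ['red','green','blue','yellow']:
    print(col,[onz(c,[ce],0.018)[0][:2].round(3) for ce,s in blobs(c,col,smin=90,vmin=40,amin=10) if 190<ce[0]<300 and 200<ce[1]<270])
E
```

```text
[[ 0.4097 -0.4275]
 [ 0.4177 -0.3129]
 [ 0.599  -0.3139]
 [ 0.5945 -0.4351]]
side lens [0.11490198 0.18128802 0.12131856 0.18500699] c [ 0.50523145 -0.37235934]
long axis angle -1.353008143856054
short 86.95191264371229
red [array([ 0.484, -0.306]), array([ 0.492, -0.196])]
green [array([ 0.616, -0.295]), array([ 0.611, -0.187])]
blue [array([ 0.455, -0.131]), array([ 0.451, -0.023])]
yellow [array([ 0.582, -0.007]), array([ 0.633, -0.103])]
```

```bash
python3 - <<'E'
from h import *
plan((0.505,-0.372,0.2,-182.5))
E
```

```text
now [0.519  0.1793 0.248 ] [ -90.    -0.  -101.2] t 5.3
13 [[42,4,7,0,6.3,0],[41,4,12,0,6.3,0],[39,4,16,0,6.2,0],[37,4,20,0,6.3,0],[35,4,24,0,6.2,0],[32,4,28,0,6.3,0],[29,3,31,0,6.2,0],[25,4,34,0,6.3,0],[21,3,37,0,6.2,0],[17,4,39,0,6.3,0],[13,3,40,0,6.2,0],[9,4,42,0,6.3,0],[3.5,3.1,42.1,0,6.2,0]]
```

Emit:
step_arm --pt "42 4 7 0 6.3 0" --pt "41 4 12 0 6.3 0" --pt "39 4 16 0 6.2 0" --pt "37 4 20 0 6.3 0" --pt "35 4 24 0 6.2 0" --pt "32 4 28 0 6.3 0" --pt "29 3 31 0 6.2 0" --pt "25 4 34 0 6.3 0" --pt "21 3 37 0 6.2 0" --pt "17 4 39 0 6.3 0" --pt "13 3 40 0 6.2 0" --pt "9 4 42 0 6.3 0"

```text
time_s: 6.85
ee_pos: [0.5056, -0.3308, 0.2022]
eef_rot: [-1.572, -0.001, -3.08]
force: [1.1, -0.2, -0.3]
grip_width: 0.0248
```

Emit:
step_arm --pt "3 3 42 0 6.2 0" --pt "0 0 0 0 0 0" --pt "0 0 0 0 0 0"

```text
time_s: 7.22
ee_pos: [0.5056, -0.3712, 0.1996]
eef_rot: [-1.572, -0.001, 3.099]
force: [-0.2, 1.3, -0.8]
grip_width: 0.025
```

```bash
python3 - <<'E'
from h import *
o=get_obs();print(o['ee_pos'],np.degrees(o['eef_rot']),o['grip_width'])
c=camera('wrist');save(c,'w5');save(camera('side'),'s5')
E
```

```text
[ 0.50563156 -0.37122269  0.19959688] [-9.00638877e+01 -6.96746112e-02  1.77576123e+02] 0.025029309333949208
```

View pics/w5.png

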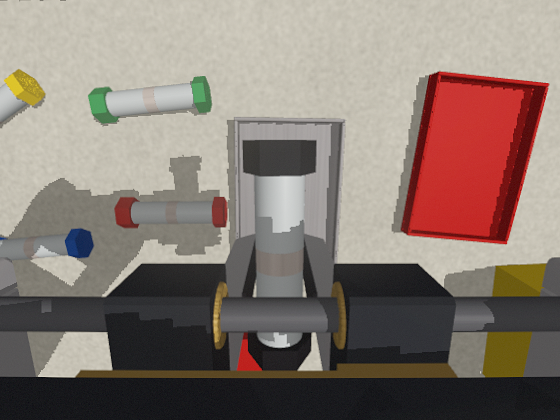

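View pics/s5.png

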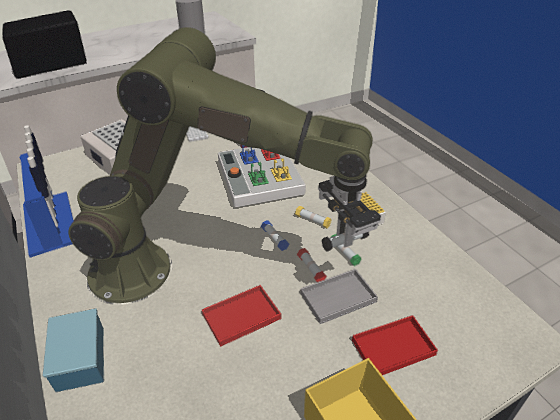

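```bash
python3 - <<'E'
from h import *
im=cv2.imread('pics/w5.png')[105:265,215:365]
cv2.imwrite('pics/w5z.png',cv2.resize(im,None,fx=4,fy=4,interpolation=cv2.INTER_CUBIC))
E
```

```text
(no output)
```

View pics/w5z.png

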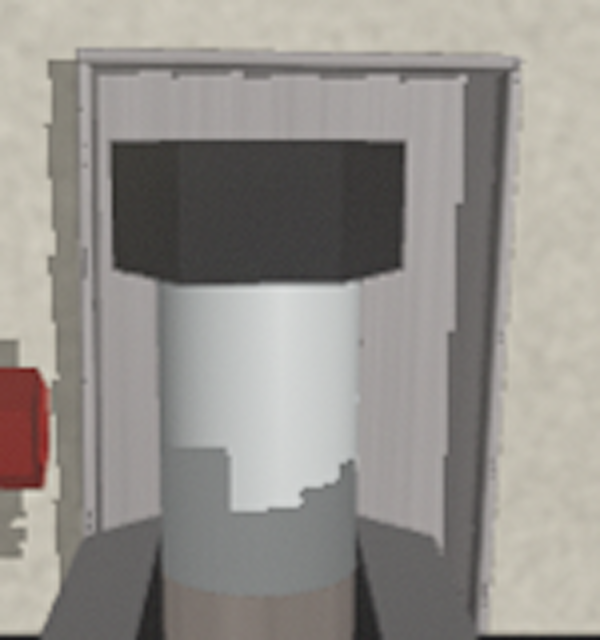

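```bash
python3 - <<'E'
from h import *
o=get_obs();c=camera('wrist')
Q=np.array([(78,48),(519,62),(86,530),(484,630)])/4+[215,105]-.375
X=onz(c,Q,0.022,o)[:,:2];print(X.round(4))
for a,b in [(2,0),(3,1)]:
    d=X[b]-X[a];print('edge',np.degrees(np.arctan2(d[1],d[0])))
d=X[0]-X[1];print('end',np.linalg.norm(d),np.degrees(np.arctan2(d[1],d[0])))
for deg in (-1.5,-2.5):
    a=np.radians(deg);print(deg,(X[0]+X[1])/2-.09*np.array([np.cos(a),np.sin(a)]))
# held tube cap/foot position: band center
Rw=Ro.from_euler('xyz',o['eef_rot']).as_matrix()
zt=o['ee_pos'][2]+.017
Q=np.array([(260,583),(260,143),(258,283)])/4+[215,105]
print((onz(c,Q,zt+.014,o)-o['ee_pos'])@Rw*1000)
E
```

```text
[[ 0.5917 -0.3262]
 [ 0.5832 -0.4444]
 [ 0.4565 -0.3186]
 [ 0.4205 -0.4347]]
edge -3.1857432387982643
edge -3.4136433542398588
end 0.11851933696836596 85.88788259165212
-1.5 [ 0.49743622 -0.38291971]
-2.5 [ 0.49749104 -0.38134989]
[[ -9.0395403  -31.00317657   0.44708268]
 [-61.82606203 -31.02087184   0.40807809]
 [-45.91222642 -31.01546388   0.18737177]]
```

```bash
python3 - <<'E'
from h import *
plan((0.4985,-0.3785,0.06,-183.5),(0.4985,-0.3785,0.0065,-183.5,15))
E
```

```text
now [ 0.506  -0.3709  0.2005] [-90.   -0.  177.6] t 7.4
4 [[2,35,2,0,0.3,0],[2,35,2,0,0.3,0],[2,35,2,0,0.3,0],[1.1,35.5,2,0,0.2,0]]
4 [[0,13,0,0,0,0],[0,14,0,0,0,0],[0,13,0,0,0,0],[0,13.5,0,0,0,0]]
```

Emit:
step_arm --pt "2 35 2 0 0.3 0" --pt "2 35 2 0 0.3 0" --pt "2 35 2 0 0.3 0" --pt "1 35 2 0 0.2 0" --pt "0 14 0 0 0 0" --pt "0 13 0 0 0 0" --pt "0 13 0 0 0 0" --pt "0 8 0 0 0 0" --pt "0 0 0 0 0 0"

```text
time_s: 8.5
ee_pos: [0.4984, -0.3794, 0.0122]
eef_rot: [-1.571, -0.0, 3.079]
force: [-0.5, -0.3, -0.7]
grip_width: 0.0249
```

```bash
python3 - <<'E'
from h import *
o=get_obs();print(o['ee_pos'],np.degrees(o['eef_rot']),o['grip_width'],o['force'])
c=camera('wrist');save(c,'w6')
E
```

```text
[ 0.49836085 -0.37937291  0.01216539] [-9.00157232e+01 -2.17767842e-02  1.76426347e+02] 0.02494129442809845 [-0.48505455 -0.34846794 -0.74616547]
```

View pics/w6.png

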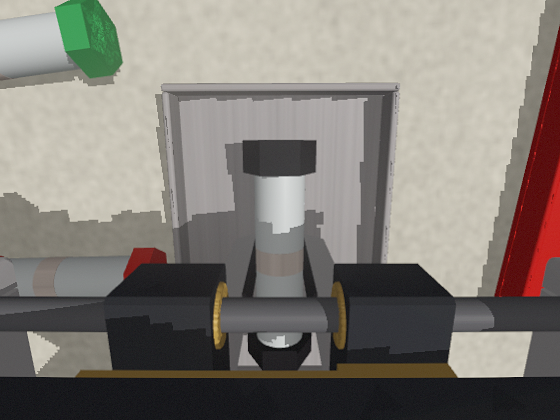

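```bash
python3 - <<'E'
from h import *
o=get_obs();c=camera('wrist')
X=onz(c,[(162,84),(399,84),(279.5,84)],0.022,o);Rw=Ro.from_euler('xyz',o['eef_rot']).as_matrix()
print(((X-o['ee_pos'])@Rw*1000).round(1))
E
```

```text
[[-89.4  -9.4 -58.7]
 [-89.4  -9.4  60.2]
 [-89.3  -9.4   0.2]]
```

Emit:
step_arm --pt "0 3 0 0 0 0" --pt "0 2 0 0 0 0" --pt "0 0 0 0 0 0"

```text
time_s: 8.98
ee_pos: [0.4984, -0.3794, 0.0073]
eef_rot: [-1.571, -0.0, 3.079]
force: [-0.1, -0.4, 0.2]
grip_width: 0.0248
```

Emit:
step_arm --pt "0 0 0 0 0 0" --pt "0 0 0 0 0 0" --pt "0 -5 0 0 0 0" --pt "0 -15 0 0 0 0" --pt "0 -30 0 0 0 0" --pt "0 -45 0 0 0 0" --gripper 0.064

```text
time_s: 9.72
ee_pos: [0.4981, -0.3792, 0.1037]
eef_rot: [-1.572, -0.001, 3.079]
force: [0.5, -0.2, 0.5]
grip_width: 0.0505
```

```bash
python3 - <<'E'
from h import *
c=camera('wrist');save(c,'w7')
plan((0.53,-0.27,0.33,-92))
E
```

```text
now [ 0.5002 -0.3809  0.1111] [-89.7   0.4 176.4] t 9.8
10 [[-2,-22,-11,-0.1,-9.2,0],[-4,-22,-11,0,-9.2,0],[-6,-22,-10,-0.1,-9.1,0],[-7,-22,-9,-0.1,-9.2,0],[-9,-22,-7,0,-9.1,0],[-10,-22,-6,-0.1,-9.2,0],[-11,-22,-4,0,-9.1,0],[-11,-22,-3,-0.1,-9.2,0],[-11,-21,-1,-0.1,-9.1,-0.1],[-11.7,-21.9,0.5,0,-9.2,0]]
```

View pics/w7.png

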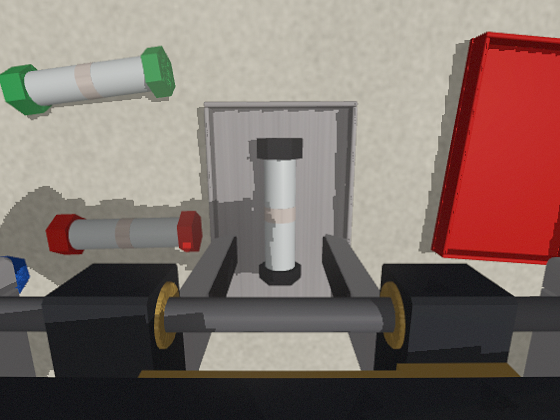

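The black-capped tube lies flat and centred in the tray, from (280,148) to (280,272). Next I'll survey the loose tubes.

Emit:
step_arm --pt "-2 -22 -11 0 -9.2 0" --pt "-4 -22 -11 0 -9.2 0" --pt "-6 -22 -10 0 -9.1 0" --pt "-7 -22 -9 0 -9.2 0" --pt "-9 -22 -7 0 -9.1 0" --pt "-10 -22 -6 0 -9.2 0" --pt "-11 -22 -4 0 -9.1 0" --pt "-11 -22 -3 0 -9.2 0" --pt "-11 -21 -1 0 -9.1 0" --pt "-12 -22 0 0 -9.2 0" --pt "0 0 0 0 0 0" --pt "0 0 0 0 0 0"

```text
time_s: 11.28
ee_pos: [0.5285, -0.2687, 0.3208]
eef_rot: [-1.571, 0.0, -1.609]
force: [-0.4, 1.0, 1.0]
grip_width: 0.0501
```

```bash
cat > tubes.py <<'E'
from h import *
import sys
o=get_obs();c=camera('wrist');save(c,sys.argv[1]);print(o['time_s'],o['ee_pos'].round(4))
for col in ['red','green','blue','yellow']:
    b=sorted([(ce,s) for ce,s in blobs(c,col,smin=90,vmin=40,amin=100) if s[4]<3000],key=lambda q:-q[1][4])
    X=[onz(c,[ce],0.02,o)[0] for ce,s in b]
    for x,q in zip(X,b): print(col,q[0].round(0),q[1][4],x.round(4)[:2])
    for i in range(len(X)):
        for j in range(i):
            L=np.linalg.norm(X[i]-X[j])
            if .095<L<.12:
                m=(X[i]+X[j])/2;d=X[i]-X[j];a=np.degrees(np.arctan2(d[1],d[0]))%180
                print('  TUBE',col,'mid',m[:2].round(4),'L',L.round(4),'ang',a.round(1),'yaw',(a-180).round(1))
E
python3 tubes.py w8
```

```text
11.275 [ 0.5285 -0.2687  0.3208]
red [252. 130.] 280 [ 0.4903 -0.1947]
red [253. 203.] 204 [ 0.4859 -0.3031]
  TUBE red mid [ 0.4881 -0.2489] L 0.1085 ang 87.7 yaw -92.3
green [334. 121.] 265 [ 0.6091 -0.1868]
green [338. 194.] 172 [ 0.6158 -0.2943]
  TUBE green mid [ 0.6125 -0.2406] L 0.1077 ang 93.5 yaw -86.5
blue [224.  84.] 284 [ 0.4552 -0.1305]
blue [215.   3.] 183 [ 0.4495 -0.0273]
  TUBE blue mid [ 0.4523 -0.0789] L 0.1034 ang 93.2 yaw -86.8
yellow [350.  59.] 283 [ 0.6312 -0.1044]
```

View pics/w8.png

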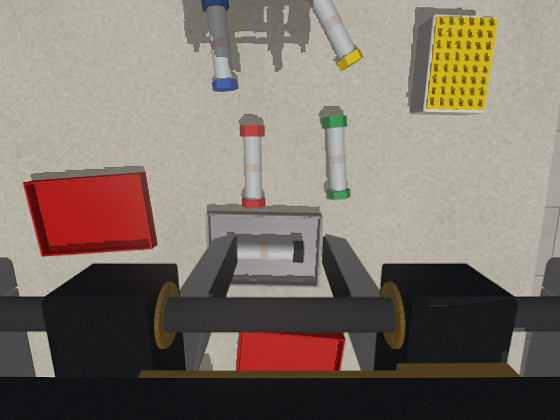

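```bash
python3 - <<'E'
from h import *
plan((0.488,-0.25,0.08,-92.3),(0.488,-0.25,0.0025,-92.3,22))
E
```

```text
now [ 0.5285 -0.2688  0.3205] [-90.1   0.  -92.2] t 11.3
6 [[-3,40,-7,0,0,0],[-3,40,-7,0,0,0],[-3,40,-7,0,0,0],[-3,40,-7,0,0,0],[-3,40,-6,0,0.1,0],[-2.1,40.6,-6.9,0.1,0,0]]
4 [[0,19,0,0,0,0],[0,19,0,0,0,0],[0,20,0,0,0,0],[0.1,19.5,0,0,0,0]]
```

Emit:
step_arm --pt "-3 40 -7 0 0 0" --pt "-3 40 -7 0 0 0" --pt "-3 40 -7 0 0 0" --pt "-3 40 -7 0 0 0" --pt "-3 40 -6 0 0.1 0" --pt "-2 40 -7 0.1 0 0" --pt "0 20 0 0 0 0" --pt "0 20 0 0 0 0" --pt "0 19 0 0 0 0" --pt "0 12 0 0 0 0" --pt "0 0 0 0 0 0"

```text
time_s: 12.7
ee_pos: [0.488, -0.25, 0.0096]
eef_rot: [-1.571, 0.001, -1.608]
force: [-0.4, -0.5, -0.6]
grip_width: 0.0498
```

```bash
python3 tubes.py w9
```

```text
12.7 [ 0.488  -0.25    0.0096]
red [281. 156.] 2285 [ 0.4901 -0.1954]
red [281. 345.] 1316 [ 0.486  -0.3077]
red [ 36. 355.] 392 [ 0.3356 -0.31  ]
red [ 14. 272.] 185 [ 0.3348 -0.2552]
  TUBE red mid [ 0.488  -0.2516] L 0.1124 ang 87.9 yaw -92.1
green [513. 132.] 2550 [ 0.6101 -0.1873]
green [521. 334.] 108 [ 0.6303 -0.3059]
```

View pics/w9.png

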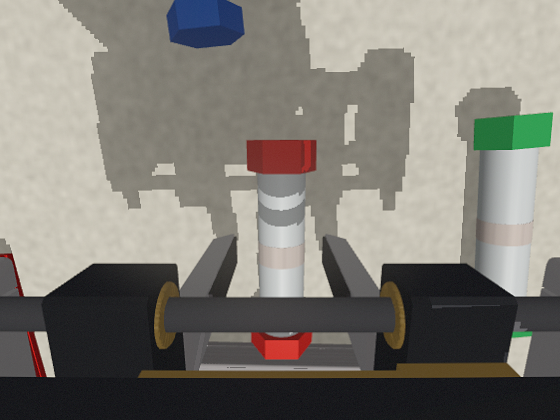

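Emit:
step_arm --pt "0 6.5 0 0 0 0" --pt "0 0 0 0 0 0"

```text
time_s: 13.0
ee_pos: [0.4885, -0.25, 0.0038]
eef_rot: [-1.569, 0.0, -1.607]
force: [-0.6, 0.3, -0.0]
grip_width: 0.0502
```

Emit:
step_arm --pt "0 0 0 0 0 0" --pt "0 0 0 0 0 0" --pt "0 0 0 0 0 0" --pt "0 0 0 0 0 0" --gripper -1 --squeeze 50

```text
time_s: 13.5
ee_pos: [0.4887, -0.2501, 0.0041]
eef_rot: [-1.569, -0.0, -1.607]
force: [-0.3, -1.1, 2.0]
grip_width: 0.0251
```

```bash
cat > go.py <<'E'
from h import *
import sys
col=sys.argv[1]; dx=float(sys.argv[2]) if len(sys.argv)>2 else 0; dy=float(sys.argv[3]) if len(sys.argv)>3 else 0
S={'green':(-.022,-.072),'blue':(-.022,.072),'yellow':(.063,-.072),'red':(.063,.072)}
m=np.load('mix.npz');q=m['R']@(np.array(S[col])+[dx/1000,dy/1000])+m['t'];print(col,q)
o=get_obs()
plan((o['ee_pos'][0],o['ee_pos'][1],0.1,np.degrees(o['eef_rot'][2])),(q[0],q[1],0.16,-101.1))
E
python3 go.py red
```

```text
red [0.62972614 0.30511775]
now [ 0.4887 -0.2501  0.0041] [-89.9  -0.  -92.1] t 13.5
3 [[0,-32,0,0,0,0],[0,-32,0,-0.1,0,0],[0,-31.9,0.1,0,0,0]]
13 [[-43,-5,9,0,0.7,0],[-43,-5,9,0,0.7,0],[-43,-5,8,0,0.7,0],[-43,-5,8,0,0.7,0],[-44,-4,7,0,0.7,0],[-44,-5,7,0,0.7,0],[-44,-4,6,0,0.7,0],[-44,-5,6,0,0.7,0],[-44,-4,5,0,0.7,0],[-44,-5,4,0,0.7,0],[-44,-4,4,0,0.7,0],[-43,-5,4,0,0.7,0],[-43.7,-4,2.5,0,0.6,0]]
```

Emit:
step_arm --pt "0 -32 0 0 0 0" --pt "0 -32 0 0 0 0" --pt "0 -42 0 0 0 0" --pt "-43 -5 9 0 0.7 0" --pt "-43 -5 9 0 0.7 0" --pt "-43 -5 8 0 0.7 0" --pt "-43 -5 8 0 0.7 0" --pt "-44 -4 7 0 0.7 0" --pt "-44 -5 7 0 0.7 0" --pt "-44 -4 6 0 0.7 0" --pt "-44 -5 6 0 0.7 0" --pt "-44 -4 5 0 0.7 0"

```text
time_s: 15.0
ee_pos: [0.5867, 0.1366, 0.1522]
eef_rot: [-1.569, 0.0, -1.717]
force: [0.8, -0.6, -0.1]
grip_width: 0.0248
```

Emit:
step_arm --pt "-44 -5 4 0 0.7 0" --pt "-44 -4 4 0 0.7 0" --pt "-43 -5 4 0 0.7 0" --pt "-44 -4 3 0 0.6 0" --pt "0 0 0 0 0 0" --pt "0 0 0 0 0 0"

```text
time_s: 15.75
ee_pos: [0.6298, 0.3048, 0.1697]
eef_rot: [-1.57, -0.0, -1.764]
force: [-0.0, -0.8, -1.4]
grip_width: 0.0246
```

```bash
cat > look.py <<'E'
from h import *
import sys
o=get_obs();c=camera('wrist');save(c,sys.argv[1])
m=np.load('mix.npz');p=o['ee_pos'];print(o['time_s'],p.round(4),np.degrees(o['eef_rot']).round(2),'grip',o['grip_width'].round(4),'local',(m['R'].T@(p[:2]-m['t'])*1000).round(1),'F',o['force'].round(1))
E
python3 look.py w10
```

```text
Traceback (most recent call last):
  File "look.py", line 4, in <module>
    m=np.load('mix.npz');p=o['ee_pos'];print(o['time_s'],p.round(4),np.degrees(o['eef_rot']).round(2),'grip',o['grip_width'].round(4),'local',(m['R'].T@(p[:2]-m['t'])*1000).round(1),'F',o['force'].round(1))
                                                                                                             ^^^^^^^^^^^^^^^^^^^^^
AttributeError: 'float' object has no attribute 'round'
```

View pics/w10.png

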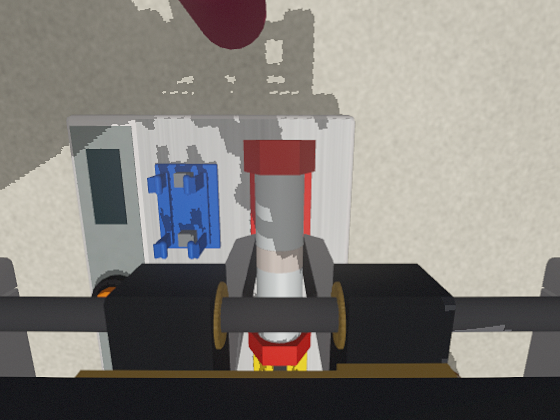

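Emit:
step_arm --pt "0 32 1 0 0 0" --pt "0 32 0 0 0 0" --pt "0 10 0 0 0 0" --pt "0 6 0 0 0 0" --pt "0 6 0 0 0 0" --pt "0 5 0 0 0 0" --pt "0 0 0 0 0 0" --squeeze 60

```text
time_s: 16.68
ee_pos: [0.6309, 0.3046, 0.0788]
eef_rot: [-1.57, -0.0, -1.765]
force: [-0.7, -0.4, -5.0]
grip_width: 0.0248
```

Emit:
step_arm --pt "0 2 0 0 0 0" --pt "0 2 0 0 0 0"

```text
time_s: 16.92
ee_pos: [0.6311, 0.305, 0.0751]
eef_rot: [-1.569, 0.0, -1.764]
force: [-0.5, -0.2, 4.2]
grip_width: 0.0246
```

```bash
sed -i "s/o\['grip_width'\].round(4)/round(o['grip_width'],4)/" look.py; python3 look.py w11
```

```text
16.925 [0.6311 0.305  0.0751] [-8.9900e+01  1.0000e-02 -1.0108e+02] grip 0.0246 local [64.4 72.2] F [-0.5 -0.2  4.2]
```

View pics/w11.png

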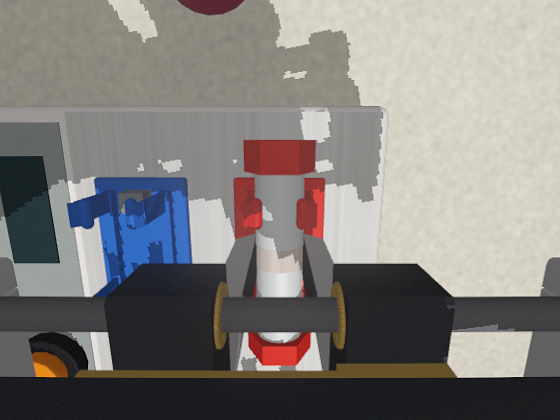

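Emit:
step_arm --pt "0 1 0 0 0 0" --pt "0 0 0 0 0 0"

```text
time_s: 17.23
ee_pos: [0.6314, 0.3052, 0.0751]
eef_rot: [-1.568, 0.001, -1.764]
force: [-2.0, -1.4, 5.7]
grip_width: 0.0248
```

Emit:
step_arm --pt "0 0 0 0 0 0" --pt "0 0 0 0 0 0" --pt "0 -20 0 0 0 0" --pt "0 -35 0 0 0 0" --pt "0 -40 0 0 0 0" --pt "0 -40 0 0 0 0" --pt "0 0 0 0 0 0" --gripper 0.064

```text
time_s: 18.1
ee_pos: [0.6319, 0.3056, 0.2146]
eef_rot: [-1.563, 0.004, -1.764]
force: [0.2, 0.3, -0.6]
grip_width: 0.0503
```

```bash
python3 look.py w12;python3 - <<'E'
from h import *
plan((0.53,-0.13,0.33,-92),vmax=50)
E
```

```text
18.1 [0.6319 0.3056 0.2146] [ -89.55    0.25 -101.08] grip 0.0503 local [65.  72.9] F [ 0.2  0.3 -0.6]
now [0.6313 0.3054 0.2118] [-8.970e+01  1.000e-01 -1.011e+02] t 18.1
10 [[45,-12,-2,0,-0.9,0],[45,-12,-2,0,-0.9,0],[44,-12,-3,0,-0.9,0],[45,-12,-4,0,-0.9,0],[44,-12,-4,0,-0.9,0],[44,-12,-5,-0.1,-0.9,0],[44,-12,-6,0,-0.9,0],[44,-12,-6,-0.1,-0.9,0],[44,-12,-7,0,-0.9,-0.1],[44.9,-11.2,-7.8,-0.1,-1,0]]
```

View pics/w12.png

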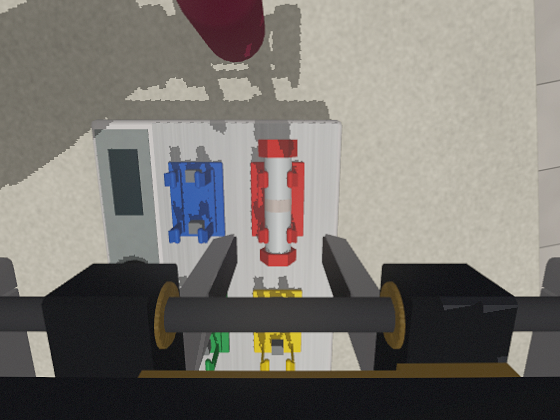

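Emit:
step_arm --pt "45 -12 -2 0 -0.9 0" --pt "45 -12 -2 0 -0.9 0" --pt "44 -12 -3 0 -0.9 0" --pt "45 -12 -4 0 -0.9 0" --pt "44 -12 -4 0 -0.9 0" --pt "44 -12 -5 -0.1 -0.9 0" --pt "44 -12 -6 0 -0.9 0" --pt "44 -12 -6 -0.1 -0.9 0" --pt "44 -12 -7 0 -0.9 -0.1" --pt "45 -11 -8 -0.1 -1 0" --pt "0 0 0 0 0 0" --pt "0 0 0 0 0 0"

```text
time_s: 19.65
ee_pos: [0.5296, -0.1298, 0.3275]
eef_rot: [-1.575, -0.001, -1.606]
force: [0.2, 0.4, -0.5]
grip_width: 0.0502
```

```bash
python3 tubes.py w13
```

```text
19.65 [ 0.5296 -0.1298  0.3275]
red [ 88. 266.] 1412 [ 0.2101 -0.2622]
green [334. 215.] 225 [ 0.61   -0.1888]
blue [223. 108.] 275 [ 0.4495 -0.0239]
blue [232. 182.] 174 [ 0.4553 -0.1315]
  TUBE blue mid [ 0.4524 -0.0777] L 0.1077 ang 93.1 yaw -86.9
yellow [314.  95.] 311 [ 0.5812 -0.0104]
yellow [349. 160.] 209 [ 0.6325 -0.1052]
  TUBE yellow mid [ 0.6068 -0.0578] L 0.1078 ang 118.4 yaw -61.6
```

View pics/w13.png

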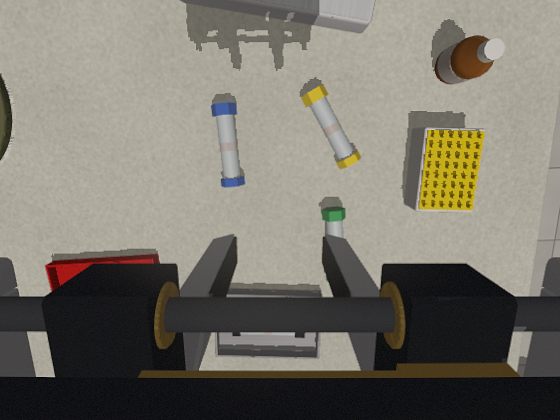

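```bash
python3 - <<'E'
from h import *
plan((0.4525,-0.079,0.08,-86.9),(0.4525,-0.079,0.003,-86.9,20))
E
```

```text
now [ 0.5297 -0.1294  0.3275] [-90.3  -0.1 -91.9] t 19.7
6 [[-8,41,-13,0,-0.8,0],[-8,41,-13,0.1,-0.8,0],[-8,41,-13,0,-0.9,0],[-9,42,-13,0.1,-0.8,0],[-9,41,-12,0,-0.9,0],[-8.7,41.7,-12.4,0.1,-0.8,0]]
4 [[0,19,0,0,0,0],[0,19,0,0,0,0],[0,19,0,0,0,0],[-0.1,20,0,0,0,0]]
```

Emit:
step_arm --pt "-8 41 -13 0 -0.8 0" --pt "-8 41 -13 0.1 -0.8 0" --pt "-8 41 -13 0 -0.9 0" --pt "-9 42 -13 0.1 -0.8 0" --pt "-9 41 -12 0 -0.9 0" --pt "-9 42 -12 0.1 -0.8 0" --pt "0 20 0 0 0 0" --pt "0 20 0 0 0 0" --pt "0 19 0 0 0 0" --pt "0 9 0 0 0 0" --pt "0 3 0 0 0 0" --pt "0 0 0 0 0 0"

```text
time_s: 21.2
ee_pos: [0.4535, -0.0795, 0.0095]
eef_rot: [-1.569, -0.002, -1.518]
force: [-0.2, 0.1, 0.9]
grip_width: 0.05
```

```bash
python3 look.py w14
```

```text
21.2 [ 0.4535 -0.0795  0.0095] [-89.89  -0.09 -86.96] grip 0.05 local [ -35.9 -339.4] F [-0.2  0.1  0.9]
```

View pics/w14.png

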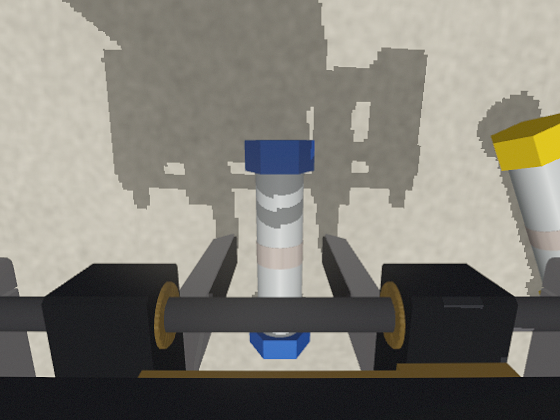

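Emit:
step_arm --pt "0 6 0 0 0 0" --pt "0 0 0 0 0 0"

```text
time_s: 21.5
ee_pos: [0.4531, -0.0797, 0.003]
eef_rot: [-1.57, -0.001, -1.518]
force: [0.8, 0.4, 0.3]
grip_width: 0.0496
```

Emit:
step_arm --pt "0 0 0 0 0 0" --pt "0 0 0 0 0 0" --pt "0 0 0 0 0 0" --pt "0 0 0 0 0 0" --gripper -1 --squeeze 60

```text
time_s: 22.0
ee_pos: [0.4533, -0.0797, 0.0033]
eef_rot: [-1.569, -0.001, -1.518]
force: [0.4, 0.1, 0.9]
grip_width: 0.0243
```

```bash
python3 go.py blue 1.3 0
```

```text
blue [0.54759282 0.32123632]
now [ 0.4533 -0.0797  0.0033] [-89.9  -0.1 -87. ] t 22.0
3 [[0,-32,0,0,0,0],[0,-32,0,0,0,0],[0.1,-32.7,0.2,-0.1,0,0.1]]
10 [[-40,-6,12,0,1.4,0],[-40,-6,11,0,1.4,0],[-40,-6,9,0,1.4,0],[-40,-6,9,0,1.4,0],[-40,-6,7,0,1.4,0],[-41,-6,7,0,1.4,0],[-41,-6,6,0,1.4,0],[-41,-6,4,0,1.4,0],[-41,-6,4,0,1.5,0],[-40.5,-5.9,2,0,1.4,0]]
```

Emit:
step_arm --pt "0 -32 0 0 0 0" --pt "0 -37 0 0 0 0" --pt "0 -37 0 -0.1 0 0.1" --pt "-40 -6 12 0 1.4 0" --pt "-40 -6 11 0 1.4 0" --pt "-40 -6 9 0 1.4 0" --pt "-40 -6 9 0 1.4 0" --pt "-40 -6 7 0 1.4 0" --pt "-41 -6 7 0 1.4 0" --pt "-41 -6 6 0 1.4 0" --pt "-41 -6 4 0 1.4 0" --pt "-41 -6 4 0 1.5 0"

```text
time_s: 23.5
ee_pos: [0.5386, 0.2831, 0.1634]
eef_rot: [-1.571, 0.0, -1.74]
force: [0.1, -0.4, -0.5]
grip_width: 0.0245
```

Emit:
step_arm --pt "-40 -6 2 0 1.4 0" --pt "0 0 0 0 0 0" --pt "0 0 0 0 0 0"

```text
time_s: 23.88
ee_pos: [0.547, 0.3202, 0.1688]
eef_rot: [-1.572, -0.0, -1.764]
force: [0.1, 0.2, -0.9]
grip_width: 0.0248
```

```bash
python3 look.py w15
```

```text
23.875 [0.547  0.3202 0.1688] [-9.0050e+01 -3.0000e-02 -1.0106e+02] grip 0.0248 local [-21.1  70.9] F [ 0.1  0.2 -0.9]
```

View pics/w15.png

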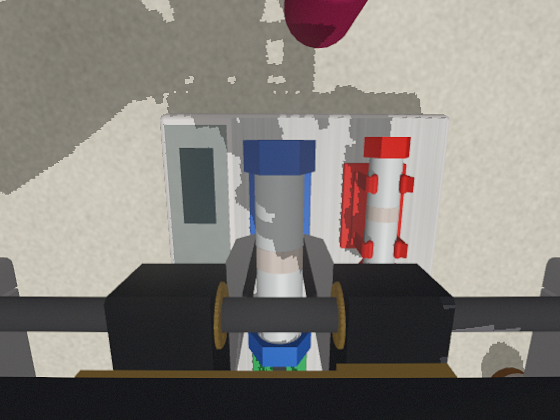

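Emit:
step_arm --pt "-1 32 0.5 0 0 0" --pt "0 32 0 0 0 0" --pt "0 10 0 0 0 0" --pt "0 6 0 0 0 0" --pt "0 6 0 0 0 0" --pt "0 5 0 0 0 0" --pt "0 2 0 0 0 0" --pt "0 1 0 0 0 0" --pt "0 0 0 0 0 0"

```text
time_s: 25.05
ee_pos: [0.5477, 0.3215, 0.0751]
eef_rot: [-1.572, -0.0, -1.764]
force: [-0.8, -1.7, -4.1]
grip_width: 0.0248
```

```bash
python3 look.py w16
```

```text
25.05 [0.5477 0.3215 0.0751] [-9.0050e+01 -2.0000e-02 -1.0108e+02] grip 0.0248 local [-20.6  72.3] F [-0.8 -1.7 -4.1]
```

View pics/w16.png

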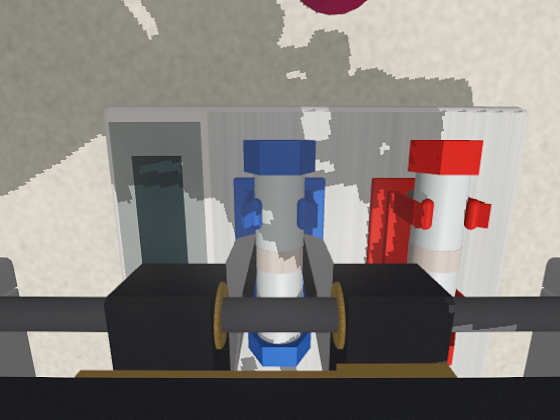

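Emit:
step_arm --pt "0 1 0 0 0 0" --pt "0 1 0 0 0 0" --pt "0 0 0 0 0 0"

```text
time_s: 25.48
ee_pos: [0.5481, 0.3219, 0.0742]
eef_rot: [-1.57, 0.001, -1.764]
force: [-4.5, -0.9, 5.0]
grip_width: 0.025
```

Emit:
step_arm --pt "0 0 0 0 0 0" --pt "0 0 0 0 0 0" --pt "0 -20 0 0 0 0" --pt "0 -35 0 0 0 0" --pt "0 -40 0 0 0 0" --pt "0 -40 0 0 0 0" --pt "0 0 0 0 0 0" --gripper 0.064

```text
time_s: 26.35
ee_pos: [0.549, 0.3222, 0.2133]
eef_rot: [-1.565, 0.005, -1.764]
force: [-0.1, 0.6, -0.5]
grip_width: 0.0501
```

```bash
python3 look.py w17;python3 - <<'E'
from h import *
plan((0.57,-0.14,0.33,-75),vmax=50)
E
```

```text
26.35 [0.549  0.3222 0.2133] [ -89.69    0.27 -101.08] grip 0.0501 local [-19.5  73.3] F [-0.1  0.6 -0.5]
now [0.5484 0.3219 0.2108] [-8.980e+01  1.000e-01 -1.011e+02] t 26.4
10 [[45,-12,11,0,-2.6,0],[45,-12,9,0,-2.6,0],[46,-12,7,0,-2.6,0],[46,-12,5,0,-2.6,0],[46,-12,3,0,-2.6,0],[46,-12,1,0,-2.6,0],[46,-12,-2,0,-2.6,0],[46,-12,-4,-0.1,-2.6,0],[46,-12,-6,0,-2.6,0],[45.9,-12.1,-7.2,-0.1,-2.7,-0.1]]
```

View pics/w17.png

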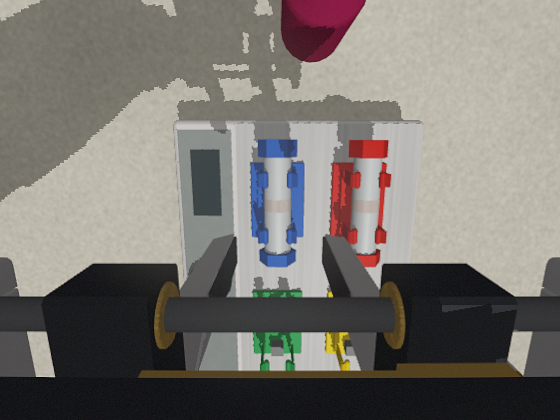

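Blue is seated the same way as red. Next is yellow.

Emit:
step_arm --pt "45 -12 11 0 -2.6 0" --pt "45 -12 9 0 -2.6 0" --pt "46 -12 7 0 -2.6 0" --pt "46 -12 5 0 -2.6 0" --pt "46 -12 3 0 -2.6 0" --pt "46 -12 1 0 -2.6 0" --pt "46 -12 -2 0 -2.6 0" --pt "46 -12 -4 -0.1 -2.6 0" --pt "46 -12 -6 0 -2.6 0" --pt "46 -12 -7 -0.1 -2.7 -0.1" --pt "0 0 0 0 0 0" --pt "0 0 0 0 0 0"

```text
time_s: 27.9
ee_pos: [0.57, -0.1396, 0.3274]
eef_rot: [-1.575, -0.0, -1.309]
force: [0.6, 1.6, -0.7]
grip_width: 0.05
```

```bash
python3 tubes.py w18; python3 - <<'E'
from h import *
plan((0.6065,-0.059,0.08,-61.6),(0.6065,-0.059,0.0095,-61.6,20))
E
```

```text
27.9 [ 0.57   -0.1396  0.3274]
green [297. 216.] 215 [ 0.6094 -0.1889]
green [283. 279.] 152 [ 0.6161 -0.2961]
  TUBE green mid [ 0.6128 -0.2425] L 0.1074 ang 93.6 yaw -86.4
yellow [312.  95.] 316 [ 0.5812 -0.0102]
yellow [327. 168.] 202 [ 0.6324 -0.1049]
  TUBE yellow mid [ 0.6068 -0.0575] L 0.1077 ang 118.4 yaw -61.6
now [ 0.5701 -0.1392  0.3275] [-90.3  -0.  -75. ] t 27.9
6 [[-11,41,10,0,-2.2,0],[-11,41,10,0.1,-2.2,0],[-11,41,10,0,-2.2,0],[-10,41,11,0.1,-2.3,0],[-10,42,11,0,-2.2,0],[-9.2,41.4,10.8,0.1,-2.3,0]]
4 [[0,18,0,0,0,0],[0,17,0,0,0,0],[0,18,0,0,0,0],[0,17.5,0,0,0,0]]
```

View pics/w18.png

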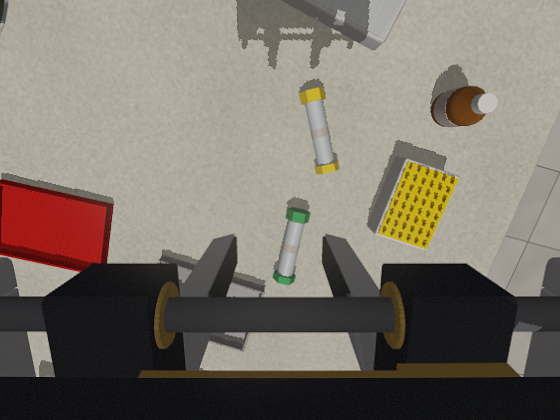

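Emit:
step_arm --pt "-11 41 10 0 -2.2 0" --pt "-11 41 10 0.1 -2.2 0" --pt "-11 41 10 0 -2.2 0" --pt "-10 41 11 0.1 -2.3 0" --pt "-10 42 11 0 -2.2 0" --pt "-9 41 11 0.1 -2.3 0" --pt "0 20 0 0 0 0" --pt "0 20 0 0 0 0" --pt "0 19 0 0 0 0" --pt "0 9 0 0 0 0" --pt "0 3 0 0 0 0" --pt "0 0 0 0 0 0"

```text
time_s: 29.45
ee_pos: [0.6075, -0.0603, 0.0104]
eef_rot: [-1.569, -0.001, -1.075]
force: [0.3, -0.3, 0.4]
grip_width: 0.0502
```

```bash
python3 look.py w19
```

```text
29.45 [ 0.6075 -0.0603  0.0104] [-8.989e+01 -7.000e-02 -6.159e+01] grip 0.0502 local [ 111.6 -290.8] F [ 0.3 -0.3  0.4]
```

View pics/w19.png

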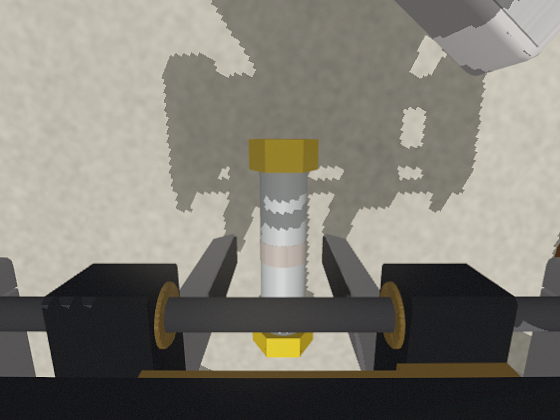

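Emit:
step_arm --pt "-1 6.5 1.2 0 0 0" --pt "0 0 0 0 0 0"

```text
time_s: 29.75
ee_pos: [0.6077, -0.0585, 0.0031]
eef_rot: [-1.57, -0.0, -1.075]
force: [0.7, -0.1, -0.8]
grip_width: 0.0501
```

Emit:
step_arm --pt "0 0 0 0 0 0" --pt "0 0 0 0 0 0" --pt "0 0 0 0 0 0" --pt "0 0 0 0 0 0" --gripper -1 --squeeze 60

```text
time_s: 30.25
ee_pos: [0.608, -0.0587, 0.0036]
eef_rot: [-1.569, -0.001, -1.075]
force: [0.2, 0.5, 1.0]
grip_width: 0.0247
```

```bash
python3 go.py yellow 1.3 0
```

```text
yellow [0.60327093 0.16356278]
now [ 0.608  -0.0587  0.0036] [-89.9  -0.1 -61.6] t 30.2
3 [[0,-32,0,0,0,0],[0,-32,0,0,0,0],[0.1,-32.4,0.2,-0.1,0,0.1]]
6 [[-33,-10,17,0,6.6,0],[-35,-10,13,0,6.6,0],[-36,-10,9,0,6.6,0],[-37,-10,5,0,6.6,0],[-37,-10,0,0,6.6,0],[-36.3,-9.8,-3.3,0,6.5,0]]
```

Emit:
step_arm --pt "0 -32 0 0 0 0" --pt "0 -37 0 0 0 0" --pt "0 -37 0 -0.1 0 0.1" --pt "-33 -10 17 0 6.6 0" --pt "-35 -10 13 0 6.6 0" --pt "-36 -10 9 0 6.6 0" --pt "-37 -10 5 0 6.6 0" --pt "-37 -10 0 0 6.6 0" --pt "-36 -10 -3 0 6.5 0" --pt "0 0 0 0 0 0" --pt "0 0 0 0 0 0"

```text
time_s: 31.62
ee_pos: [0.6031, 0.1626, 0.1693]
eef_rot: [-1.572, 0.0, -1.763]
force: [-0.0, -1.6, -0.9]
grip_width: 0.0249
```

```bash
python3 look.py w20
```

```text
31.625 [0.6031 0.1626 0.1693] [-9.008e+01  1.000e-02 -1.010e+02] grip 0.0249 local [ 64.3 -72.9] F [-0.  -1.6 -0.9]
```

View pics/w20.png

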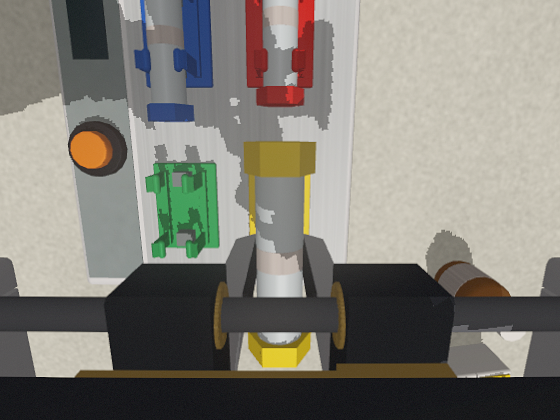

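Emit:
step_arm --pt "-2 32 0 0 0 0" --pt "0 32 0 0 0 0" --pt "0 10 0 0 0 0" --pt "0 6 0 0 0 0" --pt "0 6 0 0 0 0" --pt "0 5 0 0 0 0" --pt "0 2 0 0 0 0" --pt "0 1 0 0 0 0" --pt "0 0 0 0 0 0"

```text
time_s: 32.8
ee_pos: [0.6034, 0.165, 0.0753]
eef_rot: [-1.572, 0.0, -1.764]
force: [-1.1, -1.7, -4.0]
grip_width: 0.0249
```

```bash
python3 look.py w21
```

```text
32.8 [0.6034 0.165  0.0753] [ -90.09    0.   -101.08] grip 0.0249 local [ 64.1 -70.6] F [-1.1 -1.7 -4. ]
```

View pics/w21.png

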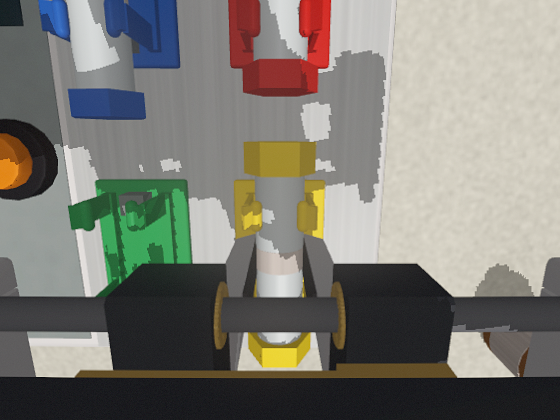

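Emit:
step_arm --pt "0 1 0 0 0 0" --pt "0 1 0 0 0 0" --pt "0 0 0 0 0 0"

```text
time_s: 33.22
ee_pos: [0.6038, 0.1654, 0.0745]
eef_rot: [-1.571, 0.001, -1.764]
force: [-4.3, 0.3, 5.7]
grip_width: 0.0248
```

Emit:
step_arm --pt "0 0 0 0 0 0" --pt "0 0 0 0 0 0" --pt "0 -20 0 0 0 0" --pt "0 -35 0 0 0 0" --pt "0 -40 0 0 0 0" --pt "0 -40 0 0 0 0" --pt "0 0 0 0 0 0" --gripper 0.064

```text
time_s: 34.1
ee_pos: [0.6049, 0.1654, 0.2136]
eef_rot: [-1.565, 0.003, -1.764]
force: [-0.4, -0.6, -0.7]
grip_width: 0.0501
```

```bash
python3 look.py w22;python3 - <<'E'
from h import *
plan((0.59,-0.29,0.3,-87),vmax=50)
E
```

```text
34.1 [0.6049 0.1654 0.2136] [ -89.67    0.19 -101.07] grip 0.0501 local [ 65.5 -69.8] F [-0.4 -0.6 -0.7]
now [0.6042 0.1653 0.2111] [-8.990e+01  1.000e-01 -1.011e+02] t 34.1
10 [[45,-9,7,0,-1.4,0],[45,-9,6,0,-1.4,0],[45,-9,5,0,-1.4,0],[45,-9,4,0,-1.4,0],[46,-9,3,0,-1.4,0],[46,-9,2,0,-1.4,0],[45,-9,1,0,-1.4,0],[46,-9,0,-0.1,-1.4,0],[45,-9,-1,0,-1.4,0],[45.7,-8.6,-3.1,-0.1,-1.5,-0.1]]
```

View pics/w22.png

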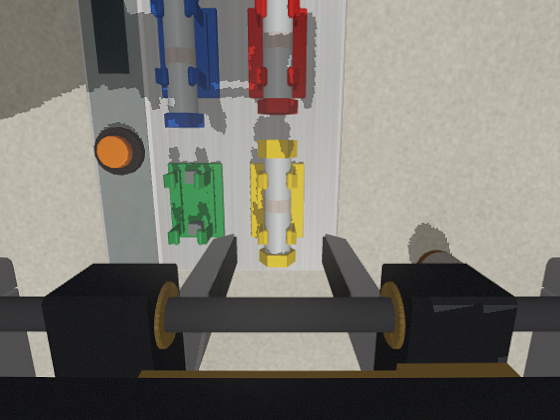

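Yellow is seated. Next is green.

Emit:
step_arm --pt "45 -9 7 0 -1.4 0" --pt "45 -9 6 0 -1.4 0" --pt "45 -9 5 0 -1.4 0" --pt "45 -9 4 0 -1.4 0" --pt "46 -9 3 0 -1.4 0" --pt "46 -9 2 0 -1.4 0" --pt "45 -9 1 0 -1.4 0" --pt "46 -9 0 -0.1 -1.4 0" --pt "45 -9 -1 0 -1.4 0" --pt "46 -9 -3 -0.1 -1.5 -0.1" --pt "0 0 0 0 0 0" --pt "0 0 0 0 0 0"

```text
time_s: 35.65
ee_pos: [0.5898, -0.2898, 0.2975]
eef_rot: [-1.576, 0.0, -1.518]
force: [0.8, 0.2, 0.9]
grip_width: 0.0502
```

```bash
python3 tubes.py w23; python3 - <<'E'
from h import *
plan((0.6125,-0.243,0.08,-86.5),(0.6125,-0.243,0.0095,-86.5,20))
E
```

```text
35.65 [ 0.5898 -0.2898  0.2975]
green [300. 107.] 312 [ 0.6095 -0.1864]
green [299. 186.] 188 [ 0.6156 -0.2942]
  TUBE green mid [ 0.6126 -0.2403] L 0.108 ang 93.2 yaw -86.8
now [ 0.5899 -0.2894  0.2978] [-90.3  -0.  -86.9] t 35.7
5 [[-9,44,5,0.1,-0.1,0],[-9,43,5,0,-0.1,0],[-9,44,5,0.1,-0.1,0],[-9,43,5,0,-0.1,0],[-9,43.7,5.8,0.1,0,0]]
4 [[0,18,0,0,0,0],[0,18,0,0,0,0],[0,17,0,0,0,0],[0,17.5,0,0,0,0]]
```

View pics/w23.png

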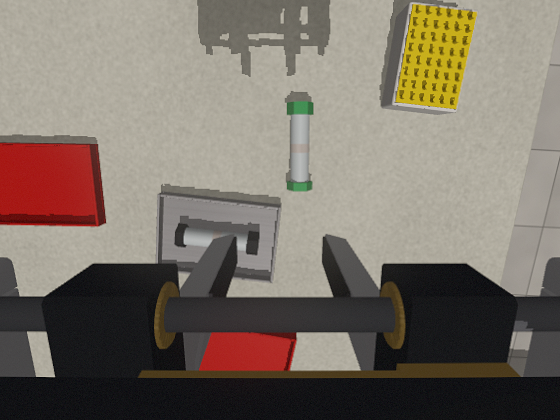

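Emit:
step_arm --pt "-9 44 5 0.1 0 0" --pt "-9 43 5 0 0 0" --pt "-9 44 5 0.1 0 0" --pt "-9 43 5 0 0 0" --pt "-10 43 6 0.1 0 0" --pt "0 20 0 0 0 0" --pt "0 20 0 0 0 0" --pt "0 18 0 0 0 0" --pt "0 10 0 0 0 0" --pt "0 3 0 0 0 0" --pt "0 0 0 0 0 0"

```text
time_s: 37.08
ee_pos: [0.6133, -0.2435, 0.0107]
eef_rot: [-1.569, -0.001, -1.518]
force: [0.3, 0.6, -0.2]
grip_width: 0.0499
```

```bash
python3 look.py w24
```

```text
37.075 [ 0.6133 -0.2435  0.0107] [-8.991e+01 -7.000e-02 -8.698e+01] grip 0.0499 local [ 152.5 -469.5] F [ 0.3  0.6 -0.2]
```

View pics/w24.png

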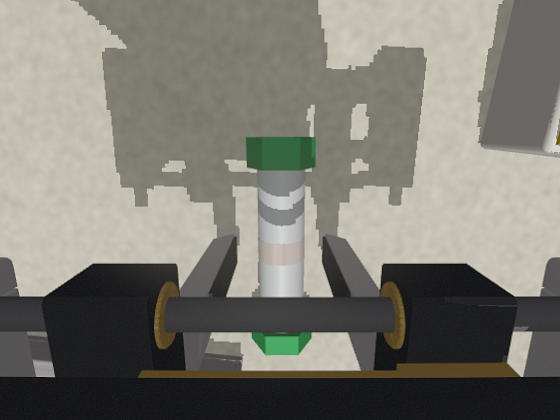

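Emit:
step_arm --pt "-2 7 0.5 0 0 0" --pt "0 0 0 0 0 0"

```text
time_s: 37.38
ee_pos: [0.6133, -0.241, 0.0028]
eef_rot: [-1.57, -0.001, -1.518]
force: [-0.8, -0.5, -0.0]
grip_width: 0.0498
```

Emit:
step_arm --pt "0 0 0 0 0 0" --pt "0 0 0 0 0 0" --pt "0 0 0 0 0 0" --pt "0 0 0 0 0 0" --gripper -1 --squeeze 60

```text
time_s: 37.88
ee_pos: [0.6135, -0.2413, 0.0034]
eef_rot: [-1.57, -0.001, -1.518]
force: [0.5, 0.1, 0.7]
grip_width: 0.0245
```

```bash
python3 go.py green 1.3 0
```

```text
green [0.51986195 0.17993169]
now [ 0.6135 -0.2413  0.0034] [-89.9  -0.1 -87. ] t 37.9
3 [[0,-32,0,0,0,0],[0,-32,0,0,0,0],[0.1,-32.6,0.1,-0.1,0,0.1]]
10 [[-43,-6,-7,0,1.4,0],[-42,-6,-8,0,1.4,0],[-42,-6,-9,0,1.4,0],[-42,-6,-10,0,1.4,0],[-42,-6,-11,0,1.4,0],[-41,-6,-12,0,1.4,0],[-41,-6,-14,0,1.4,0],[-41,-6,-14,0,1.4,0],[-40,-6,-16,0,1.5,0],[-40.1,-5.6,-16.4,0,1.4,0]]
```

Emit:
step_arm --pt "0 -32 0 0 0 0" --pt "0 -37 0 0 0 0" --pt "0 -37 0 -0.1 0 0.1" --pt "-43 -6 -7 0 1.4 0" --pt "-42 -6 -8 0 1.4 0" --pt "-42 -6 -9 0 1.4 0" --pt "-42 -6 -10 0 1.4 0" --pt "-42 -6 -11 0 1.4 0" --pt "-41 -6 -12 0 1.4 0" --pt "-41 -6 -14 0 1.4 0" --pt "-41 -6 -14 0 1.4 0" --pt "-40 -6 -16 0 1.5 0"

```text
time_s: 39.38
ee_pos: [0.5286, 0.1391, 0.1639]
eef_rot: [-1.572, 0.001, -1.741]
force: [0.9, -0.2, -0.7]
grip_width: 0.0248
```

Emit:
step_arm --pt "-40 -6 -16 0 1.4 0" --pt "0 0 0 0 0 0" --pt "0 0 0 0 0 0"

```text
time_s: 39.75
ee_pos: [0.52, 0.1795, 0.1695]
eef_rot: [-1.572, 0.0, -1.764]
force: [0.1, -0.7, -1.2]
grip_width: 0.0251
```

```bash
python3 look.py w25
```

```text
39.75 [0.52   0.1795 0.1695] [-9.0060e+01  2.0000e-02 -1.0106e+02] grip 0.0251 local [-20.4 -72.3] F [ 0.1 -0.7 -1.2]
```

View pics/w25.png

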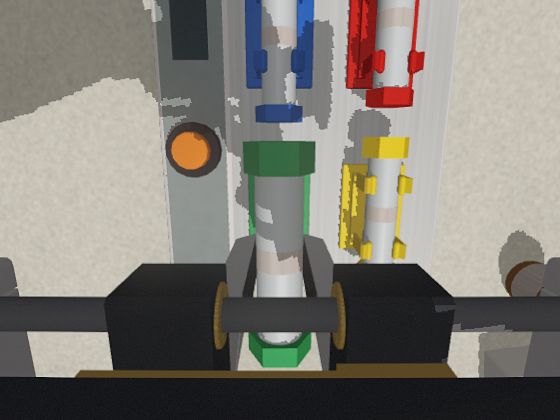

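Emit:
step_arm --pt "-1 32 0 0 0 0" --pt "0 32 0 0 0 0" --pt "0 10 0 0 0 0" --pt "0 6 0 0 0 0" --pt "0 6 0 0 0 0" --pt "0 5 0 0 0 0" --pt "0 2 0 0 0 0" --pt "0 1 0 0 0 0" --pt "0 0 0 0 0 0"

```text
time_s: 40.92
ee_pos: [0.5201, 0.1808, 0.0755]
eef_rot: [-1.572, 0.0, -1.764]
force: [-0.9, -0.0, -6.0]
grip_width: 0.0251
```

```bash
python3 look.py w26
```

```text
40.925 [0.5201 0.1808 0.0755] [-9.0080e+01  1.0000e-02 -1.0108e+02] grip 0.0251 local [-20.7 -71.1] F [-0.9 -0.  -6. ]
```

View pics/w26.png

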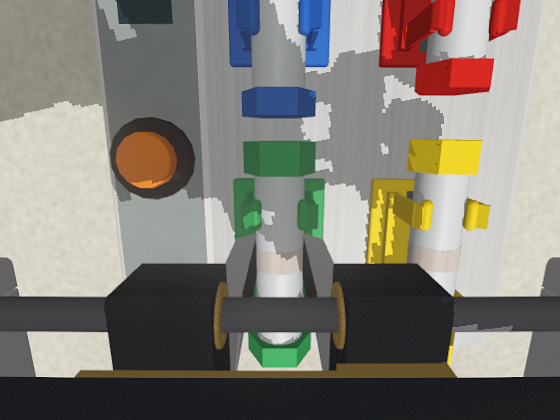

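Emit:
step_arm --pt "0 1 0 0 0 0" --pt "0 1 0 0 0 0" --pt "0 0 0 0 0 0"

```text
time_s: 41.35
ee_pos: [0.5203, 0.1811, 0.0743]
eef_rot: [-1.571, 0.001, -1.764]
force: [-4.1, -1.1, 5.4]
grip_width: 0.0247
```

Emit:
step_arm --pt "0 0 0 0 0 0" --pt "0 0 0 0 0 0" --pt "0 -20 0 0 0 0" --pt "0 -35 0 0 0 0" --pt "0 -40 0 0 0 0" --pt "0 -40 0 0 0 0" --pt "0 0 0 0 0 0" --gripper 0.064

```text
time_s: 42.22
ee_pos: [0.5215, 0.1812, 0.2117]
eef_rot: [-1.567, 0.003, -1.764]
force: [-0.5, 0.5, -1.3]
grip_width: 0.0495
```

```bash
python3 look.py w27;python3 - <<'E'
from h import *
o=get_obs();c=camera('wrist')
for ce,s in blobs(c,'orange',amin=100): print(ce,s[4],onz(c,[ce],.073,o)[0])
plan((0.42,0.21,0.33,-101.1),vmax=50)
E
```

```text
42.225 [0.5215 0.1812 0.2117] [ -89.75    0.18 -101.08] grip 0.0495 local [-19.3 -70.5] F [-0.5  0.5 -1.3]
[200.57842047 150.10789766] 899 [0.45495102 0.2460413  0.073     ]
[491.91447368 260.98026316] 152 [0.7280577  0.07557543 0.073     ]
[526.32429719 280.73995984] 996 [0.76380568 0.04540358 0.073     ]
now [0.5202 0.1808 0.2082] [ -90.1    0.  -101.1] t 42.3
4 [[-2,-30,-26,0,0,0],[-2,-31,-26,0,0,0],[-3,-30,-26,0,0,0],[-2.5,-30.7,-26.1,0.1,0,0]]
```

View pics/w27.png

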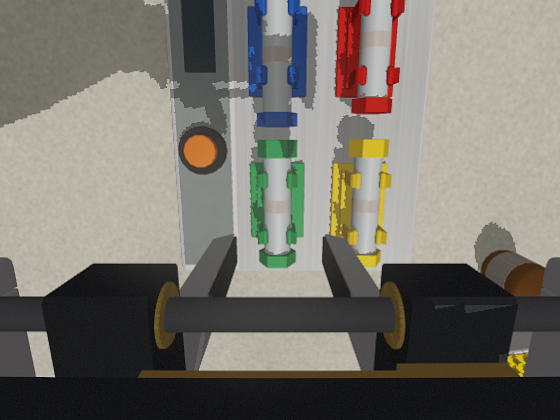

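```bash
python3 - <<'E'
from h import *
plan((0.4555,0.246,0.13,-101.1))
E
```

```text
now [0.5202 0.1808 0.2082] [ -90.1    0.  -101.1] t 42.3
3 [[-17,26,-25,0,0,0],[-17,26,-25,0,0,0],[-17.5,26.3,-26,0.1,0,0]]
```

Emit:
step_arm --pt "-17 0 -25 0 0 0" --pt "-17 10 -25 0 0 0" --pt "-17 30 -26 0 0 0" --pt "0 20 0 0 0 0" --pt "0 0 0 0 0 0" --pt "0 0 0 0 0 0" --gripper -1

```text
time_s: 43.08
ee_pos: [0.4558, 0.2454, 0.149]
eef_rot: [-1.572, 0.001, -1.765]
force: [-0.3, 0.2, 0.3]
grip_width: 0.0009
```

```bash
python3 look.py w28; python3 - <<'E'
from h import *
c=camera('side');im=c['pixels'][120:340,200:400]
cv2.imwrite('pics/s28.png',cv2.resize(cv2.cvtColor(im,cv2.COLOR_RGB2BGR),None,fx=2.7,fy=2.7,interpolation=cv2.INTER_CUBIC))
c=camera('scene');im=c['pixels'][150:330,140:480]
cv2.imwrite('pics/c28.png',cv2.resize(cv2.cvtColor(im,cv2.COLOR_RGB2BGR),None,fx=2.3,fy=2.3,interpolation=cv2.INTER_CUBIC))
E
```

```text
43.075 [0.4558 0.2454 0.149 ] [-9.005e+01  4.000e-02 -1.011e+02] grip 0.0009 local [-96.2 -20.1] F [-0.3  0.2  0.3]
```

View pics/w28.png

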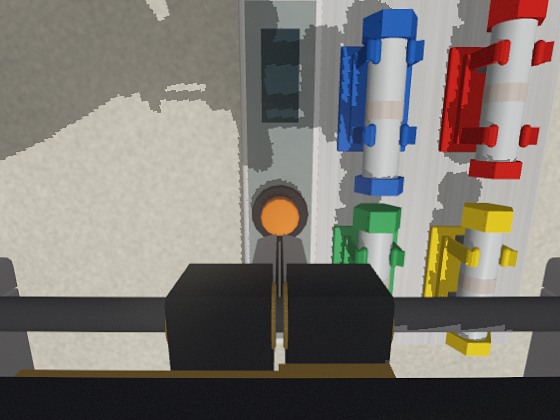

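View pics/s28.png

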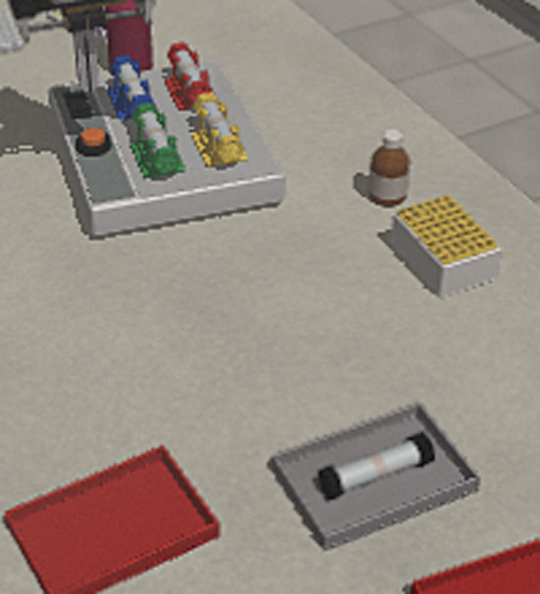

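View pics/c28.png

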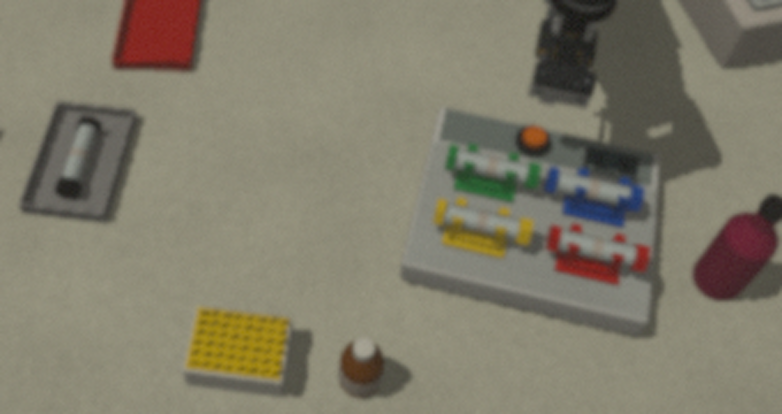

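Emit:
step_arm --pt "0 35 0 0 0 0" --pt "0 30 0 0 0 0" --pt "0 8 0 0 0 0" --pt "0 2 0 0 0 0" --pt "0 2 0 0 0 0" --pt "0 2 0 0 0 0" --pt "0 0 0 0 0 0"

```text
time_s: 44.1
ee_pos: [0.456, 0.2458, 0.0712]
eef_rot: [-1.57, 0.002, -1.764]
force: [-4.1, -1.7, 11.1]
grip_width: 0.0003
```

Emit:
step_arm --pt "0 2 0 0 0 0" --pt "0 0 0 0 0 0"

```text
time_s: 44.35
ee_pos: [0.4562, 0.2459, 0.0707]
eef_rot: [-1.569, 0.002, -1.764]
force: [-11.7, -6.5, 31.8]
grip_width: 0.0005
```

Emit:
step_arm --pt "0 -2 0 0 0 0"

```text
time_s: 44.48
ee_pos: [0.4559, 0.2458, 0.0714]
eef_rot: [-1.57, 0.002, -1.764]
force: [-0.6, -0.9, 5.2]
grip_width: 0.0004
```

```bash
python3 look.py w29; python3 - <<'E'
from h import *
c=camera('side');im=c['pixels'][120:240,190:320]
cv2.imwrite('pics/s29.png',cv2.resize(cv2.cvtColor(im,cv2.COLOR_RGB2BGR),None,fx=5,fy=5,interpolation=cv2.INTER_CUBIC))
E
```

```text
44.475 [0.4559 0.2458 0.0714] [-8.9950e+01  1.0000e-01 -1.0107e+02] grip 0.0004 local [-96.1 -19.6] F [-0.6 -0.9  5.2]
```

View pics/w29.png

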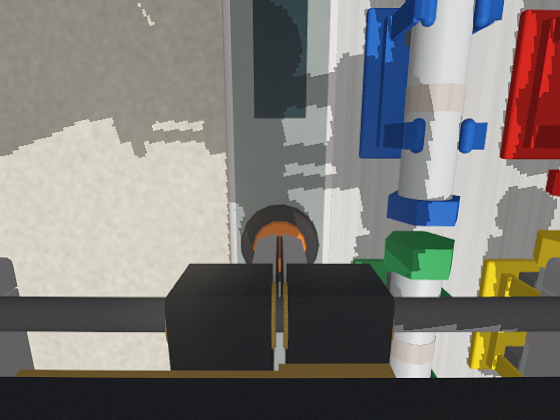

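View pics/s29.png

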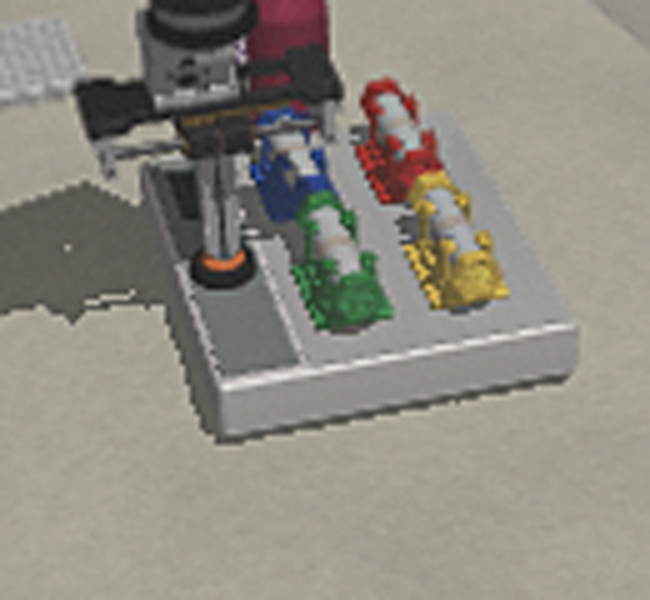

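Emit:
step_arm --pt "0 -2 0 0 0 0" --pt "0 0 0 0 0 0"

```text
time_s: 44.82
ee_pos: [0.4559, 0.2458, 0.0725]
eef_rot: [-1.57, 0.002, -1.764]
force: [0.5, -0.3, 4.7]
grip_width: 0.0006
```

Emit:
step_arm --pt "0 -1 0 0 0 0" --pt "0 0 0 0 0 0"

```text
time_s: 45.08
ee_pos: [0.4558, 0.2457, 0.0731]
eef_rot: [-1.571, 0.001, -1.764]
force: [2.7, 0.8, 4.0]
grip_width: 0.0005
```

Emit:
step_arm --pt "0 -1 0 0 0 0" --pt "0 0 0 0 0 0"

```text
time_s: 45.32
ee_pos: [0.4556, 0.2457, 0.0739]
eef_rot: [-1.571, 0.001, -1.764]
force: [2.6, -0.4, 2.9]
grip_width: 0.0008
```

Emit:
step_arm --pt "0 -1 0 0 0 0" --pt "0 0 0 0 0 0"

```text
time_s: 45.58
ee_pos: [0.4554, 0.2456, 0.0748]
eef_rot: [-1.572, 0.001, -1.764]
force: [1.7, 0.5, 2.9]
grip_width: 0.0004
```

Emit:
step_arm --pt "0 -5 0 0 0 0" --pt "0 -25 0 0 0 0" --pt "0 -40 0 0 0 0" --pt "0 -40 -20 0 0 0" --pt "0 -20 -40 0 0 0" --pt "0 0 -40 0 0 0" --pt "0 0 0 0 0 0" --pt "0 0 0 0 0 0"

```text
time_s: 46.58
ee_pos: [0.3576, 0.2646, 0.2049]
eef_rot: [-1.572, 0.0, -1.764]
force: [0.6, -0.6, -0.2]
grip_width: 0.0005
```

```bash
python3 look.py w30; python3 - <<'E'
from h import *
c=camera('side');im=c['pixels'][120:340,200:400]
cv2.imwrite('pics/s30.png',cv2.resize(cv2.cvtColor(im,cv2.COLOR_RGB2BGR),None,fx=2.7,fy=2.7,interpolation=cv2.INTER_CUBIC))
E
```

```text
46.575 [0.3576 0.2646 0.2049] [-9.0070e+01  2.0000e-02 -1.0106e+02] grip 0.0005 local [-196.3  -20.1] F [ 0.6 -0.6 -0.2]
```

View pics/w30.png

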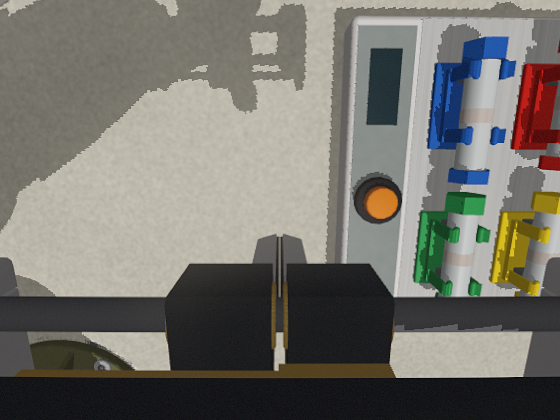

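View pics/s30.png

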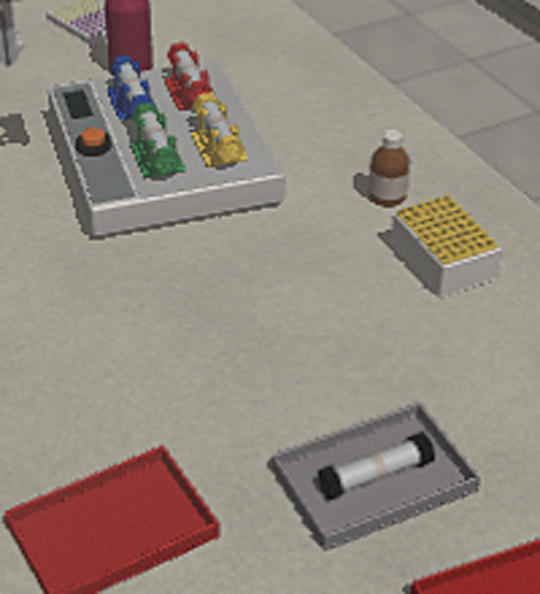

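```bash
python3 -c "
from station import job;print(job.hand_in())"
```

```text
the job is handed in; nothing more can be done
None
```

The changeover is finished and handed in at about 47 s on the robot's clock, well under the 210 s limit.

- **Finished tube:** I took the black-capped tube out of the green clips and laid it flat in the bare steel tray, along its length. Before I let go, the wrist picture put it within about 1 mm of the tray's centre. The last side view shows it still lying flat there.
- **Loose tubes:** All four were present, and I pressed red, blue, yellow and green each into the clips of its own colour. Every tube snapped in and met its seat with about 5 N. Gripper heights put each tube axis at 87 mm, which is fully home. Pictures show them centred to about 1–2 mm.
- **Start button:** I pressed it last, down to a hard stop (peak force about 32 N), and released it. The spring force fell away as I lifted, and the last picture shows the button clear and up.
- **Bystanders:** I did not touch the amber bottle, tip box or drinking bottle.

**Checks that disagreed:**
- **Tray position:** the scene camera's estimate was about 8 mm off the wrist camera's. I used the wrist value, and a closer wrist view confirmed it.
- **Button height:** the measured fingertip height at the button's stop was about 71 mm instead of the expected 67 mm. I put that down to the fingertips reaching further when closed. I took the button as fully down from how the force changed with depth; I had no direct reading of its travel.

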